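# Hook a dropped watch case out from behind the bench guard

## Robot

A 6-joint arm with a two-finger parallel gripper is mounted at the origin on the work surface. World frame = base frame: x ahead of the robot, y to its left, z up, the work surface at z = 0. Lengths are in m, angles in rad, forces in N, time in s.
With the tool pointing down it reaches from about 0.3 to 0.75 m from the base axis. Payload 8.5 kg.
Tool frame: the origin (TCP) lies midway between the tips of the shut fingers; the grasp point (between the pads) lies 19 mm behind it; z points along the fingers, y is the line along which they close (so a half turn about z gives the same grasp; the last joint's range is limited). The gripper opens to 85 mm and grips with 20 to 120 N. Pads are 22 mm wide; open, the fingers measure 114 mm over their backs; the gripper's body (76 mm by 85 mm) begins 54 mm behind the grasp point. The pads swing forward as they close: fully open they stand 13 mm farther back than shut.
Start: joints at [-1.531, 0.381, 1.297, -0, 1.464, -0.215], TCP at [0.139, -0.532, 0.231] pointing down, gripper open.
Joint ranges: [-3.11, 3.11], [-0.89, 2.33], [0.22, 2.48], [-1.42, 4.56], [0.17, 2.85], [-2.88, 2.88]. Speed limits (rad/s): [2.39, 2.39, 3.14, 3.14, 3.14, 3.14].

## Interface

Orientations are given as a unit quaternion [w, x, y, z].
In Python, from rig import monitor, snapshot, env gives the robot as it stands. The module is installed in compiled form; this text tells all that it offers.
- The arm moves only by the tool move_arm, never from a script. Its arguments are lists of equal length, an entry for each row: "delta_rot": the turn, a rotation vector about the tool's x, y, z in degrees, a list of three; "travel": the shift along the tool's x, y, z in m, a list of three; "grip": the gripper command: -1 is shut, 1 is fully open, values between are in proportion. A call has 1 to 5 rows; each row shifts and turns the commanded pose from where the row before left it, along the tool's axes as they then stand; what a row does not reach is not made up. A row lasts 1/12 s, in which the tool goes at most 41.7 mm and 7.16 degrees, less where a joint would pass 70% of its speed; a pose out of reach is approached as far as the arm can. A call is refused whole if a number of a shift passes 0.0417 or a number of a turn 7.16, either way. A call with a gripper value outside its range is refused whole. The fingers move at their own pace and stop on an object; "grip_force" is the grip in N (left out, the last holds). Time passes only in rows, so rows that do not move let the fingers close. It gives the time, the measured TCP pose, the force, the opening and the grip force at its end, in the units of the state.
- monitor.get_state(): the state, without advancing time (a new reading comes with each control period).
- snapshot(name): name is "side" or "top" or "wrist"; returns a dict with "pixels" (480x640x3 uint8, red, green, blue), "camera_matrix" (3x3 intrinsics, pixels), "eye" and "orientation" of the camera in the world. Camera axes: x right, y up, looking along -z (the intrinsics and any distortion apply to the point x, -y, -z); pixel columns grow to the right and rows downward; lengths in m; the calibration is good to about 2 mm. A picture is of the moment at which its call begins. There is no depth.
- env.hand_in(): hands the job in; it is judged then, once.
The state is a dict: "t": time; "joint_pos": joint angles; "qd": joint speeds; "joint_efforts": joint torques, N m; "position": TCP position; "orientation": TCP orientation; "contact_force": force on the tool from outside, world axes, zero at the start; "wrist_torque": the same for the moment, N m; "grip_width": opening from 0.0 (shut) to 1.0 (fully open); "finger_force": force on a finger pad.
Only numpy, scipy, OpenCV 4.12 (cv2) and the standard library are available. Lean on these libraries where they do the work, as an engineer would, in place of code of your own. Each camera call takes 0.05 s, during which the arm holds its last target. There are 200 camera calls.

## Task

The steel watch case ring has dropped behind the guard plate under the barred shelf. Lift the hooked rod out of its stand, and with it draw the ring, lying flat, out round an end of the guard until it is well clear in front of it, without the gripper touching the ring before then; hang the rod back upright in its stand, and then set the ring flat in the middle of the round rubber cushion. Leave the parts tray, the loupe and the movement holder where they are.

Things in the scene. Friction and masses are not known exactly. Their poses are not given: they have to be found in the camera images.
- shelf: Fixed low shelf of aluminium bars, sizes in mm. Origin: on the work surface under the middle of its aluminium guard plate; x points away from the robot (behind the guard), y along the guard, z up. Guard: upright, x -3 to 3, y -80 to 80, 55 high. Four 10 mm square legs at x 6 and 104, y -213 and 213. Rear lip 14 high at x 104 to 110. Between each guard end and the legs the front is open below the bars.
- shelf_top (a point): Middle of the lower front edge of the shelf's barred top, 140 mm above the surface, straight above the guard (x 0). The top reaches from here 110 mm back (x 0 to 110), y -220 to 220, from 140 to 150 above the surface: five bars 6 wide along y, 20 apart, so things below are seen but not reached through it.
- case: Watch case ring of plain steel, lying flat: 48 outer, 36 inner diameter (open through), 12 high, about 60 g; a small crown stub, 7 in diameter, sticks out 7 from the rim along its +x. Origin: centre of its underside; z is its axis. It starts under the bars, centre 37 to 52 behind the guard's middle plane and up to 40 along y from the guard's middle.
- hook: Loose hooked rod, about 80 g, hanging upright in the stand. Origin: centre of the underside of its round collar (32 diameter, 5 thick); z up along the rod. Below, a straight steel rod 6 thick down to z -100, then bent 35 degrees towards -x for a last 28 mm (the hook). With the handle leaning 35 degrees towards -x, those 28 mm point straight down.
- hook_grip (a point): Middle of the rod's wooden handle, on the rod's axis at z 35 in the rod's frame. The handle is 22 along x, 14 along y, from z 5 (top of the collar) to z 65.
- hook_tip (a point): Centre of the round end (radius 3) of the hook, at x -16, y 0, z -123 in the rod's frame.
- stand: Fixed stand of the rod. Origin: on the surface under the rod's seat; x points from the fork's open end to its post, z up. Two flat tines, tops at z 150, x -35 to 33, gap 16 (y -8 to 8), fork 50 wide over all; post x 33 to 45; base 100 x 90 x 10.
- stand_seat (a point): Where the rod's collar centre rests: between the tines, level with their tops (z 150). The rod hangs in the gap with its collar on the tines and its hook end towards the stand's -x (the open end); so turned it passes the gap straight up or down.
- cushion: Fixed round black rubber casing cushion, 76 diameter, 25 high, flat on top. Origin: centre of its underside on the work surface.
- parts_tray: Bystander: round cream parts tray, 130 diameter, 18 high. Origin: centre of its underside.
- loupe: Bystander: black eye loupe standing on its wide end, 34 diameter, 30 high. Origin: centre of its underside.
- movement_holder: Bystander: aluminium movement holder, 50 x 40, 25 high, with a black knob to +x. Origin: centre of its underside.
Things that resemble listed ones, but are neither listed nor needed, are in the scene too. Of the things that look like the case, take the one that is farthest from the robot's base at the start. There is more than one size of the hook; the one meant has the size given above.

How it is judged:
By the outcome, as a careful person would: the job done as asked, in the order asked, and still so for the second after the job is handed in, with the robot touching nothing.
It also fails if it takes over 72 s, if anything falls off the work surface, if the arm or the gripper's body presses on something with over 40 N, if the wrist force passes 120 N, or if a joint passes its speed limit or range.

## Working session

There is one attempt and no reset: what is moved stays moved. The work goes in short steps, Python scripts to look and compute and a tool call to move; the robot and the scene stay as the last step left them, time stands still between calls to the robot, and variables do not carry over. Pictures are saved under pics/ and viewed, at most 10 in all, crops included, and the job is handed in when it is done.

Besides the shell and the picture viewer there is one more tool, called after "Call:" as name(argument=value, ...), one argument or row to a line, values as JSON. move_arm: Moves the arm, as the interface text tells. Its arguments: {"type":"object","properties":{"delta_rot":{"type":"array"},"travel":{"type":"array"},"grip":{"type":"array"},"grip_force":{"type":"number"}},"required":["delta_rot","travel","grip"]}

```bash
mkdir -p pics; ls; cat > h.py <<'E'
import numpy as np, cv2
from rig import monitor, snapshot, env
def cap(n,f):
    s=snapshot(n); cv2.imwrite(f,cv2.cvtColor(s['pixels'],cv2.COLOR_RGB2BGR)); np.savez(f[:-4]+'.npz',**{k:v for k,v in s.items()}); return s
def ld(f): return dict(np.load(f,allow_pickle=True))
def R(q):
    q=np.asarray(q,float)
    if q.shape==(3,3): return q
    w,x,y,z=q; from scipy.spatial.transform import Rotation as Ro
    return Ro.from_quat([x,y,z,w]).as_matrix()
def ray(s,u,v):
    K=s['camera_matrix']; d=np.array([(u-K[0,2])/K[0,0],-(v-K[1,2])/K[1,1],-1.])
    return s['eye'],R(s['orientation'])@d
def onz(s,u,v,z):
    e,d=ray(s,u,v); return e+d*(z-e[2])/d[2]
def proj(s,p):
    c=R(s['orientation']).T@(np.asarray(p)-s['eye']); K=s['camera_matrix']
    return K[0,0]*c[0]/-c[2]+K[0,2], K[1,1]*(-c[1])/-c[2]+K[1,2]
def tri(s1,p1,s2,p2):
    e1,d1=ray(s1,*p1);e2,d2=ray(s2,*p2);d1=d1/np.linalg.norm(d1);d2=d2/np.linalg.norm(d2)
    a=np.linalg.lstsq(np.c_[d1,-d2],e2-e1,rcond=None)[0]; A=e1+a[0]*d1;B=e2+a[1]*d2
    return (A+B)/2,np.linalg.norm(A-B)
E
python3 - <<'E'
from h import *
for n in ['side','top']:
    s=cap(n,f'pics/{n}0.png'); print(n,{k:(v.tolist() if hasattr(v,'tolist') else v) for k,v in s.items() if k!='pixels'})
print(monitor.get_state())
E
```

```text
pics
side {'camera_matrix': [[536.6429515251788, 0.0, 325.8681568847342], [0.0, 536.6429515251788, 241.9030844532542], [0.0, 0.0, 1.0]], 'eye': [0.30378798650384453, 0.5927951688994061, 1.0191666901856924], 'orientation': [-0.17183034337874148, -0.057908025189098385, 0.33769003028680283, 0.9236267845607016]}
top {'camera_matrix': [[450.3572274594329, 0.0, 324.58982325878725], [0.0, 450.3572274594329, 240.6311518213148], [0.0, 0.0, 1.0]], 'eye': [0.48426033898539855, -0.09235006794879186, 1.1389299645702484], 'orientation': [0.7150421442940615, 0.019390515325996813, -0.027887975887988907, -0.6982556842587202]}
{'t': 0.1, 'joint_pos': array([-1.53129742e+00,  3.81141809e-01,  1.29816899e+00,  2.57984358e-05,
        1.46363444e+00, -2.15314225e-01]), 'qd': array([ 0.00046929,  0.00035656, -0.0037655 ,  0.00023412,  0.00161565,
       -0.00049404]), 'joint_efforts': array([ 4.90522114e-03, -4.49216473e+01, -2.31657261e+01, -9.15374085e-05,
        3.64988664e-03,  9.53079621e-06]), 'position': array([ 0.1386213 , -0.53196499,  0.23077184]), 'orientation': array([-6.72555524e-04,  9.91894706e-01,  1.27060754e-01,  7.21495478e-05]), 'contact_force': array([-0.10377328,  0.15215038,  0.2757483 ]), 'wrist_torque': array([-0.02462008, -0.03437256,  0.00654558]), 'finger_force': 0.0, 'grip_width': 0.9987992620421083}
```

View pics/top0.png

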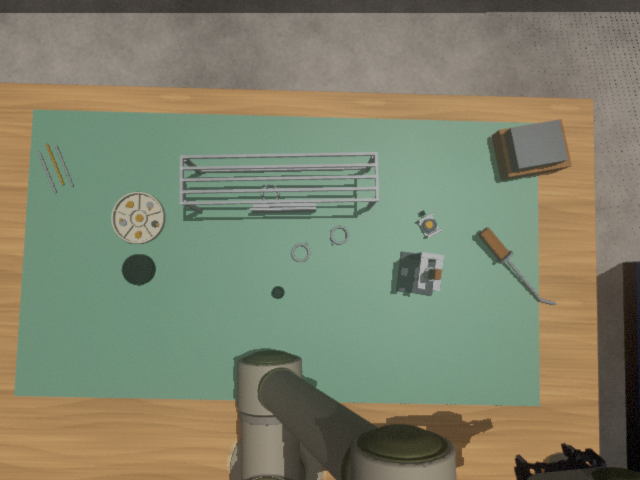

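View pics/side0.png

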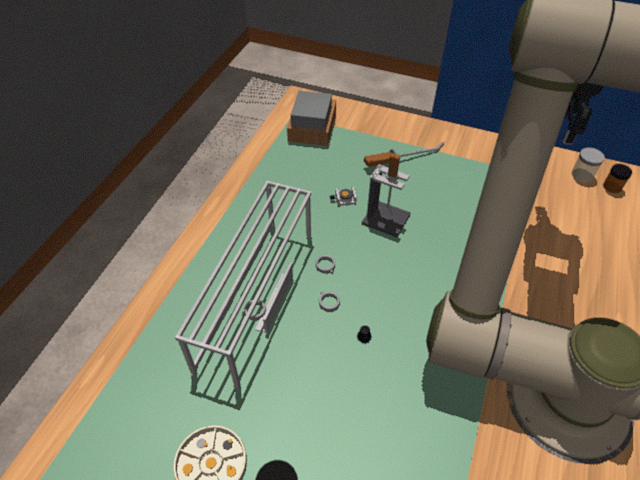

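The top view shows the ring candidates at (270,192) under the bars, (301,252) and (339,235); I take the one under the bars because it is farthest from the base. The hook candidates are the one in the stand at (437,273) and the longer one lying at (515,265); I take the one in the stand. In the side view, the shelf ring is at (255,308) and the stand at (390,190).

```bash
python3 - <<'E'
from h import *
t=cv2.imread('pics/top0.png'); s=cv2.imread('pics/side0.png')
a=cv2.resize(t[140:225,170:390],None,fx=3.6,fy=3.6,interpolation=cv2.INTER_CUBIC)  # 792x306
b=cv2.resize(t[240:305,380:450],(0,0),fx=4.2,fy=4.2,interpolation=cv2.INTER_CUBIC) #294x273
c=cv2.resize(s[140:245,355:450],(0,0),fx=2.6,fy=2.6,interpolation=cv2.INTER_CUBIC) #247x273
d=cv2.resize(s[265:350,210:300],(0,0),fx=2.7,fy=2.7,interpolation=cv2.INTER_CUBIC)
m=np.zeros((590,800,3),np.uint8); m[:a.shape[0],:a.shape[1]]=a
x=0
for q in(b,c,d):
    w=min(q.shape[1],800-x); m[312:312+q.shape[0],x:x+w]=q[:,:w]; x+=q.shape[1]+4
cv2.imwrite('pics/m1.png',m)
E
```

```text
(no output)
```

View pics/m1.png

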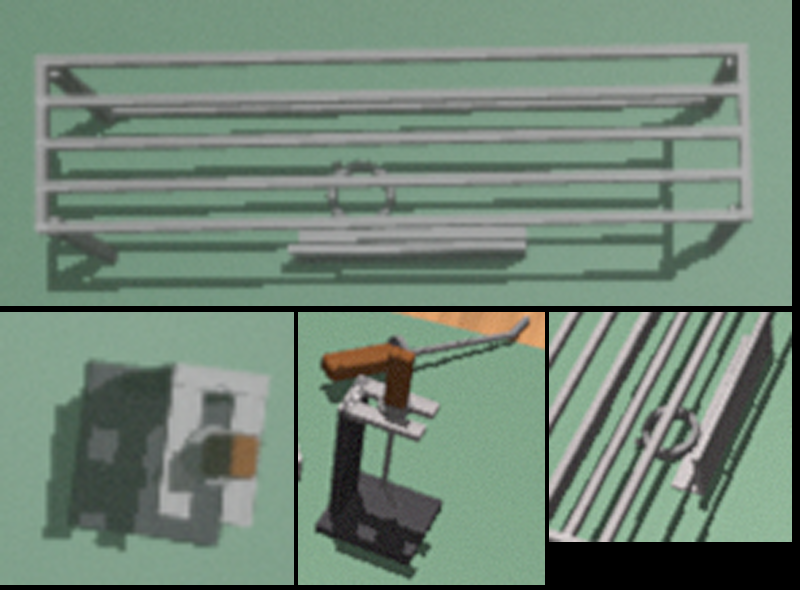

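```bash
python3 - <<'E'
from h import *
t=ld('pics/top0.npz'); s=ld('pics/side0.npz')
P=lambda x,y:(170+x/3.6-.36,140+y/3.6-.36)
Q=lambda x,y:(380+x/4.2-.38,240+(y-312)/4.2-.38)
print('shelf corners z.15 BL BR FL FR');C=[onz(t,*P(*c),.15) for c in((37,57),(747,45),(37,232),(750,218))]
for c in C: print(c.round(4))
G=[onz(t,*P(*c),.055) for c in((290,248),(525,243))]; print('guard',[g.round(4) for g in G],np.linalg.norm(G[0]-G[1]))
print('fork BL BR FL FR',[onz(t,*Q(*c),.15).round(4) for c in((175,365),(270,377),(160,515),(252,525))])
r=P(362,193); rs=(254.8,309.4); print('ring',onz(t,*r,.012).round(4),onz(s,*rs,.012).round(4),tri(t,r,s,rs))
S=lambda x,y:(355+(x-298)/2.6-.3,140+(y-312)/2.6-.3)
print('fork side',[onz(s,*S(*c),.15).round(4) for c in((437,405),(425,432),(345,402))])
# side shelf corners: near ones
print('side shelf',[onz(s,*c,.15).round(4) for c in((181,338),(236,350),(268,184),(311,193))])
im=t['pixels']; hsv=cv2.cvtColor(im,cv2.COLOR_RGB2HSV)
# cushion and decoys
m=((hsv[...,2]<60)).astype(np.uint8); m[:,:90]=0;m[:,320:]=0;m[300:]=0;m[:200]=0
for c in cv2.findContours(m,0,2)[0]:
    if cv2.contourArea(c)>60:
        (x,y),rr=cv2.minEnclosingCircle(c); print('dark',x,y,rr,onz(t,x,y,.025).round(4), rr/450.36*1.114)
for n,p in dict(ringB=(301,252),ringC=(339,235)).items(): print(n,onz(t,*p,.012).round(4))
# orange handle
m=cv2.inRange(hsv,(3,110,60),(22,255,255)); m[:, :410]=0;m[:,455:]=0
for c in cv2.findContours(m,0,2)[0]:
    if cv2.contourArea(c)>15: r=cv2.minAreaRect(c);print('handle',r,onz(t,*r[0],.215).round(4))
ss=cv2.cvtColor(s['pixels'],cv2.COLOR_RGB2HSV); m=cv2.inRange(ss,(3,110,60),(22,255,255)); m[:140]=0;m[230:]=0;m[:,:360]=0;m[:,:386]=0;m[:,415:]=0
print([cv2.boundingRect(c) for c in cv2.findContours(m,0,2)[0]])
E
```

```text
shelf corners z.15 BL BR FL FR
[0.7323 0.222  0.15  ]
[ 0.7515 -0.2162  0.15  ]
[0.6236 0.2172 0.15  ]
[ 0.6433 -0.2197  0.15  ]
guard [array([0.6305, 0.0772, 0.055 ]), array([ 0.6378, -0.0805,  0.055 ])] 0.15790269135710638
fork BL BR FL FR [array([ 0.5302, -0.3171,  0.15  ]), array([ 0.5251, -0.3671,  0.15  ]), array([ 0.4517, -0.3099,  0.15  ]), array([ 0.4476, -0.3581,  0.15  ])]
ring [0.6763 0.0349 0.012 ] [0.6743 0.0377 0.012 ] (array([0.676552  , 0.03527777, 0.00740207]), np.float64(0.001093215621315846))
fork side [array([ 0.4489, -0.356 ,  0.15  ]), array([ 0.4496, -0.3179,  0.15  ]), array([ 0.5282, -0.3291,  0.15  ])]
side shelf [array([0.7225, 0.2187, 0.15  ]), array([0.6174, 0.2044, 0.15  ]), array([ 0.7451, -0.2085,  0.15  ]), array([ 0.6411, -0.2176,  0.15  ])]
dark 138.4193572998047 269.0 15.708582878112793 [0.4782 0.3506 0.025 ] 0.03885638450621204
ringB [ 0.53   -0.0467  0.012 ]
ringC [ 0.5749 -0.1409  0.012 ]
handle ((432.0, 425.5), (41.0, 44.0), 90.0) [ 0.1797 -0.327   0.215 ]
handle ((437.5, 274.0), (8.0, 5.0), 90.0) [ 0.4832 -0.3361  0.215 ]
handle ((429.0, 224.0), (6.0, 6.0), 90.0) [ 0.5859 -0.3178  0.215 ]
handle ((432.0, 107.0), (24.0, 44.0), 90.0) [ 0.8335 -0.3222  0.215 ]
[(389, 168, 1, 2), (386, 152, 14, 25), (396, 140, 19, 5)]
```

The measurements agree with the given sizes:

| Thing | World position (m) | Checks |
|---|---|---|
| Shelf origin | (0.634, -0.001), yaw +2.6° | Guard measures 158 mm |
| Ring | (0.676, 0.035); shelf frame x 44, y 35 mm | Within the stated start range |
| Seat | (0.484, -0.3375), yaw -6° | Fork measures 50 x 79 mm |
| Cushion | (0.478, 0.351) | Radius 39 mm |

Next I move above the rod.

Call:
move_arm(
  delta_rot=[
    [0,0,6.8],
    [0,0,6.8],
    [0,0,6.9],
    [0,0,0],
    [0,0,0],
  ],
  travel=[
    [0,0,-0.01],
    [0,0,-0.01],
    [0,0,-0.01],
    [0.027,-0.019,0],
    [0.027,-0.019,0],
  ],
  grip=[1,1,1,1,1],
  grip_force=60,
)

```text
t: 0.52
position: [0.196, -0.5001, 0.2613]
orientation: [0.0, 0.999, -0.053, 0.0]
contact_force: [-0.4, 0.9, 0.1]
grip_width: 1.001
finger_force: 0.0
```

Call:
move_arm(
  delta_rot=[
    [0,0,0],
    [0,0,0],
    [0,0,0],
    [0,0,0],
    [0,0,0],
  ],
  travel=[
    [0.027,-0.019,0],
    [0.027,-0.019,0],
    [0.027,-0.019,0],
    [0.027,-0.019,0],
    [0.027,-0.019,0],
  ],
  grip=[1,1,1,1,1],
)

```text
t: 0.93
position: [0.3415, -0.4182, 0.2611]
orientation: [-0.0, 0.999, -0.052, -0.0]
contact_force: [-0.1, -0.5, -0.1]
grip_width: 1.002
finger_force: 0.0
```

Call:
move_arm(
  delta_rot=[
    [0,0,0],
    [0,0,0],
    [0,0,0],
    [0,0,0],
    [0,0,0],
  ],
  travel=[
    [0.027,-0.019,0],
    [0.027,-0.019,0],
    [0.027,-0.019,0],
    [0.015,-0.01,0],
    [0,0,0],
  ],
  grip=[1,1,1,1,1],
)

```text
t: 1.35
position: [0.4451, -0.3605, 0.2607]
orientation: [-0.001, 0.999, -0.049, -0.0]
contact_force: [0.5, 0.4, 0.1]
grip_width: 1.002
finger_force: 0.0
```

```bash
cat >> h.py <<'E'
def st():
    s=monitor.get_state(); r=R(s['orientation'])
    print('t %.2f pos %s toolx %s toolz %s F %s w %.3f ff %.1f q %s'%(s['t'],s['position'].round(4),r[:,0].round(3),r[:,2].round(3),s['contact_force'].round(1),s['grip_width'],s['finger_force'],s['joint_pos'].round(2)))
    return s,r
def delta(target,yaw=None,tilt=None):
    """tool-axis shift to target TCP; rotvec (deg, tool) to world yaw / forward tilt"""
    from scipy.spatial.transform import Rotation as Ro
    s,r=st(); print('shift now-axes',(r.T@(np.array(target)-s['position'])).round(4))
    if yaw is not None:
        T=(Ro.from_euler('z',yaw,degrees=True)*Ro.from_euler('x',180,degrees=True)*Ro.from_euler('y',tilt or 0,degrees=True)).as_matrix()
        print('rot',Ro.from_matrix(r.T@T).as_rotvec(degrees=True).round(2),'shift target-axes',(T.T@(np.array(target)-s['position'])).round(4))
E
python3 - <<'E'
from h import *
delta([.4838,-.3375,.26],-5.9)
s=cap('wrist','pics/w1.png'); print(s['eye'],proj(s,[.4838,-.3375,.215]))
cap('top','pics/top1.png')
E
```

```text
t 1.35 pos [ 0.4451 -0.3605  0.2607] toolx [ 0.995 -0.099 -0.   ] toolz [ 0.     0.001 -1.   ] F [0.5 0.4 0.1] w 1.002 ff 0.0 q [-0.89  0.4   1.18  0.    1.56  0.78]
shift now-axes [ 0.0362 -0.0267  0.0008]
rot [-0.07  0.01  0.23] shift target-axes [ 0.0361 -0.0268  0.0007]
[ 0.51152858 -0.36743284  0.40299935] (np.float64(263.85320280224397), np.float64(199.03851188709234))
```

View pics/w1.png

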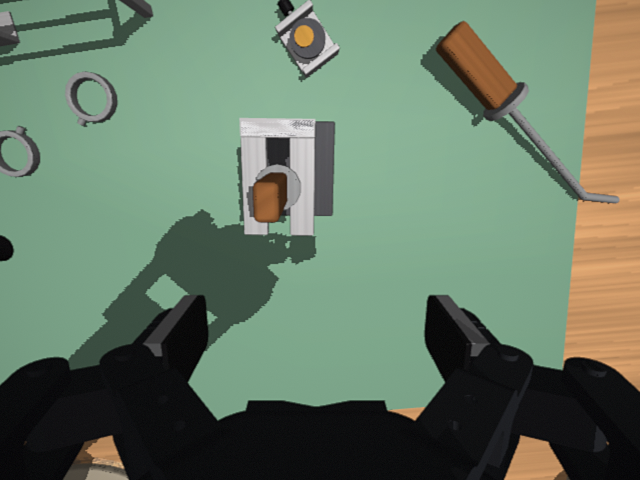

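The wrist view shows the fork at columns 241–315 and rows 118–235, with the handle top at (267,200). I predicted (264,199), so the seat position holds.

```bash
python3 - <<'E'
from h import *
s=ld('pics/w1.npz')
for c in((240,118),(316,119),(245,235),(315,234),(255,180),(301,187)): print(c,onz(s,*c,.15).round(4))
print('collar',onz(s,278,188,.155).round(4),'handle top',onz(s,266.5,200,.215).round(4))
E
```

```text
(240, 118) [ 0.5292 -0.3189  0.15  ]
(316, 119) [ 0.5236 -0.3687  0.15  ]
(245, 235) [ 0.4498 -0.3101  0.15  ]
(315, 234) [ 0.4455 -0.3602  0.15  ]
(255, 180) [ 0.4879 -0.3229  0.15  ]
(301, 187) [ 0.48   -0.3539  0.15  ]
collar [ 0.4815 -0.3386  0.155 ] handle top [ 0.4832 -0.3388  0.215 ]
```

Call:
move_arm(
  delta_rot=[
    [0,0,0.3],
    [0,0,0],
    [0,0,0],
    [0,0,0],
    [0,0,0],
  ],
  travel=[
    [0.018,-0.013,0],
    [0.0175,-0.013,0],
    [0,0,0.01],
    [0,0,0.015],
    [0,0,0],
  ],
  grip=[1,1,1,1,1],
)

```text
t: 1.87
position: [0.4792, -0.3406, 0.2337]
orientation: [-0.002, 0.999, -0.055, -0.002]
contact_force: [0.5, -0.5, -1.7]
grip_width: 0.995
finger_force: 0.0
```

```bash
python3 - <<'E'
from h import *
delta([.4828,-.3383,.167],-6.2)
E
```

```text
t 1.87 pos [ 0.4792 -0.3406  0.2337] toolx [ 0.994 -0.109 -0.004] toolz [-0.004  0.003 -1.   ] F [ 0.5 -0.5 -1.7] w 0.995 ff 0.0 q [-0.82  0.45  1.18 -0.    1.52  0.86]
shift now-axes [ 0.0036 -0.0024  0.0667]
rot [-0.17  0.23 -0.07] shift target-axes [ 0.0034 -0.0026  0.0667]
```

Call:
move_arm(
  delta_rot=[
    [0,0,0],
    [0,0,0],
    [0,0,0],
    [0,0,0],
    [0,0,0],
  ],
  travel=[
    [0.003,-0.002,0.02],
    [0,0,0.02],
    [0,0,0.016],
    [0,0,0.01],
    [0,0,0],
  ],
  grip=[1,1,1,1,1],
)

```text
t: 2.28
position: [0.4827, -0.339, 0.1688]
orientation: [-0.001, 0.998, -0.055, -0.001]
contact_force: [-0.1, -0.3, -0.5]
grip_width: 1.002
finger_force: 0.0
```

```bash
python3 - <<'E'
from h import *
delta([.4828,-.3383,.167],-6.2)
E
```

```text
t 2.28 pos [ 0.4827 -0.339   0.1688] toolx [ 0.994 -0.109 -0.003] toolz [-0.002  0.002 -1.   ] F [-0.1 -0.3 -0.5] w 1.002 ff 0.0 q [-0.81  0.5   1.28 -0.    1.36  0.87]
shift now-axes [-0.     -0.0007  0.0018]
rot [-0.12  0.15 -0.08] shift target-axes [-0.     -0.0007  0.0018]
```

Now I close on the handle.

Call:
move_arm(
  delta_rot=[
    [0,0,0],
    [0,0,0],
    [0,0,0],
    [0,0,0],
    [0,0,0],
  ],
  travel=[
    [0,-0.0005,0.0005],
    [0,0,0],
    [0,0,0],
    [0,0,0],
    [0,0,0],
  ],
  grip=[-0.2,-0.5,-0.8,-1,-1],
  grip_force=60,
)

```text
t: 2.7
position: [0.4841, -0.3384, 0.1704]
orientation: [0.0, 0.999, -0.054, 0.0]
contact_force: [0.4, -0.1, -0.6]
grip_width: 0.3
finger_force: 0.0
```

Call:
move_arm(
  delta_rot=[
    [0,0,0],
    [0,0,0],
    [0,0,0],
    [0,0,0],
    [0,0,0],
  ],
  travel=[
    [0,0,0],
    [0,0,0],
    [0,0,0],
    [0,0,0],
    [0,0,0],
  ],
  grip=[-1,-1,-1,-1,-1],
)

```text
t: 3.12
position: [0.4841, -0.3384, 0.1703]
orientation: [0.0, 0.999, -0.054, 0.0]
contact_force: [-1.4, 1.0, 5.0]
grip_width: 0.159
finger_force: 58.7
```

```bash
python3 - <<'E'
from h import *
delta([.4828,-.3383,.167],-6.2)
E
```

```text
t 3.12 pos [ 0.4841 -0.3384  0.1703] toolx [ 0.994 -0.108  0.001] toolz [ 0.001 -0.001 -1.   ] F [-1.4  1.   5. ] w 0.159 ff 58.7 q [-0.81  0.5   1.28 -0.    1.36  0.87]
shift now-axes [-0.0013  0.      0.0033]
rot [ 0.03 -0.03 -0.  ] shift target-axes [-0.0013  0.      0.0033]
```

Call:
move_arm(
  delta_rot=[
    [0,0,0],
    [0,0,0],
    [0,0,0],
    [0,0,0],
    [0,0,0],
  ],
  travel=[
    [0,0,-0.015],
    [0,0,-0.03],
    [0,0,-0.035],
    [0,0,-0.035],
    [0,0,-0.035],
  ],
  grip=[-1,-1,-1,-1,-1],
)

```text
t: 3.53
position: [0.4837, -0.338, 0.321]
orientation: [-0.0, 0.999, -0.054, -0.0]
contact_force: [-0.0, -0.2, -1.7]
grip_width: 0.156
finger_force: 58.5
```

```bash
python3 - <<'E'
from h import *
st(); cap('side','pics/side2.png'); s=cap('wrist','pics/w2.png')
E
```

```text
t 3.53 pos [ 0.4837 -0.338   0.321 ] toolx [ 0.994 -0.108 -0.001] toolz [-0.001  0.001 -1.   ] F [-0.  -0.2 -1.7] w 0.156 ff 58.5 q [-0.81  0.41  0.99  0.    1.74  0.87]
```

View pics/side2.png

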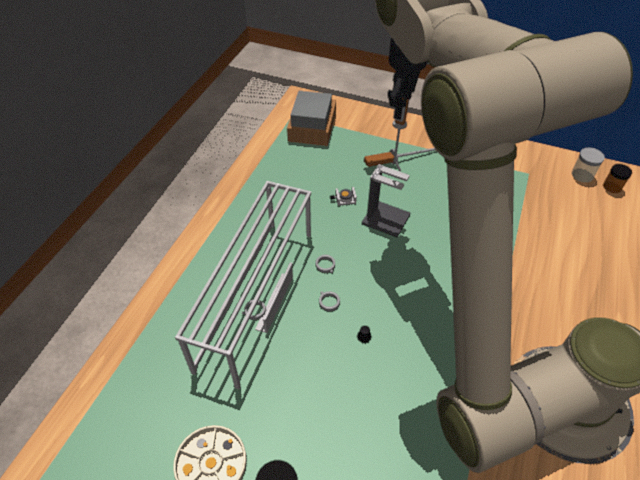

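The rod is held, and the hook tip hangs clear near (398,150). I turn, travel to the +y end in front of the shelf, and lean the rod.

Call:
move_arm(
  delta_rot=[
    [0,0,-4.4],
    [0,0,-4.4],
    [0,5,0],
    [0,5,0],
    [0,5,0],
  ],
  travel=[
    [0.018,-0.015,0],
    [0.019,-0.025,0.02],
    [0,-0.032,0],
    [0,-0.032,0],
    [0,-0.032,0],
  ],
  grip=[-1,-1,-1,-1,-1],
)

```text
t: 4.05
position: [0.519, -0.2034, 0.298]
orientation: [-0.004, 0.991, 0.022, 0.131]
contact_force: [0.2, 0.7, 0.5]
grip_width: 0.157
finger_force: 58.6
```

Call:
move_arm(
  delta_rot=[
    [0,5,0],
    [0,5,0],
    [0,5,0],
    [0,5,0],
    [0,0,0],
  ],
  travel=[
    [0,-0.032,0],
    [0,-0.032,0],
    [0,-0.032,0],
    [0,-0.032,0],
    [0,-0.032,0],
  ],
  grip=[-1,-1,-1,-1,-1],
)

```text
t: 4.47
position: [0.509, -0.0434, 0.2974]
orientation: [-0.008, 0.954, 0.021, 0.301]
contact_force: [-0.2, 0.3, -1.1]
grip_width: 0.155
finger_force: 58.6
```

Call:
move_arm(
  delta_rot=[
    [0,0,0],
    [0,0,0],
    [0,0,0],
    [0,0,0],
    [0,0,0],
  ],
  travel=[
    [0,-0.032,0],
    [0,-0.032,0],
    [0,-0.032,0],
    [0,-0.032,0],
    [0,-0.032,0],
  ],
  grip=[-1,-1,-1,-1,-1],
)

```text
t: 4.88
position: [0.5036, 0.1162, 0.2989]
orientation: [-0.007, 0.954, 0.022, 0.3]
contact_force: [0.9, -0.8, -0.7]
grip_width: 0.156
finger_force: 58.6
```

```bash
cat >> h.py <<'E'
SO=np.array([.634,-.001,0]);SX=np.array([.999,.045,0]);SY=np.array([-.045,.999,0])
def sh(x,y,z): return SO+x*SX+y*SY+np.array([0,0,z])
def tosh(p): p=np.asarray(p)-SO; return np.array([p@SX,p@SY,p[2]])
TIP=np.array([-.0175,0,.1433])
def tip():
    s=monitor.get_state(); r=R(s['orientation']); return s['position']+r@TIP
def tipto(x,y,z):
    s,r=st(); print('tip shelf',(tosh(tip())*1e3).round(1),'shift',(r.T@(sh(x,y,z)-tip())).round(4))
E
python3 - <<'E'
from h import *
tipto(-.06,.125,.02); delta([.5,.118,.3],2.6,35)
E
```

```text
t 4.88 pos [0.5036 0.1162 0.2989] toolx [0.819 0.037 0.573] toolz [ 0.572  0.026 -0.82 ] F [ 0.9 -0.8 -0.7] w 0.156 ff 58.6 q [-0.02  0.04  1.68  0.05  0.81  1.48]
tip shelf [-57.3 123.  171.4] shift [-0.0889 -0.002   0.1226]
t 4.88 pos [0.5036 0.1162 0.2989] toolx [0.819 0.037 0.573] toolz [ 0.572  0.026 -0.82 ] F [ 0.9 -0.8 -0.7] w 0.156 ff 58.6 q [-0.02  0.04  1.68  0.05  0.81  1.48]
shift now-axes [-0.0022 -0.002  -0.0029]
rot [-0.01  0.06 -0.01] shift target-axes [-0.0022 -0.002  -0.0029]
```

Call:
move_arm(
  delta_rot=[
    [0,0,0],
    [0,0,0],
    [0,0,0],
    [0,0,0],
    [0,0,0],
  ],
  travel=[
    [-0.02,0,0.0286],
    [-0.02,0,0.0286],
    [-0.02,0,0.0286],
    [-0.018,0,0.0257],
    [-0.006,0,0.008],
  ],
  grip=[-1,-1,-1,-1,-1],
)

```text
t: 5.3
position: [0.5013, 0.1147, 0.1485]
orientation: [-0.007, 0.955, 0.022, 0.296]
contact_force: [-0.7, 0.0, -2.3]
grip_width: 0.154
finger_force: 58.7
```

```bash
python3 - <<'E'
from h import *
tipto(-.06,.125,.02)
T=cap('top','pics/top3.png');S=cap('side','pics/side3.png')
p=tip(); print(p,proj(T,p),proj(S,p))
out=[]
for s in(T,S):
    u,v=map(int,proj(s,p)); im=cv2.cvtColor(s['pixels'],cv2.COLOR_RGB2BGR)
    x0=min(max(u-50,0),540);y0=min(max(v-60,0),360); print(x0,y0); out.append(cv2.resize(im[y0:y0+120,x0:x0+100],None,fx=4,fy=4,interpolation=cv2.INTER_CUBIC))
cv2.imwrite('pics/m3.png',np.hstack(out))
E
```

```text
t 5.30 pos [0.5013 0.1147 0.1485] toolx [0.823 0.037 0.566] toolz [ 0.566  0.026 -0.824] F [-0.7  0.  -2.3] w 0.154 ff 58.7 q [-0.03  0.25  1.96  0.12  0.34  1.39]
tip shelf [-60.6 121.7  20.4] shift [ 0.0003 -0.0033  0.0007]
[0.569511   0.11773221 0.02287201] (np.float64(234.94515398908288), np.float64(234.30412467404625)) (np.float64(283.30401629082377), np.float64(352.61653157944625))
184 174
233 292
```

View pics/m3.png

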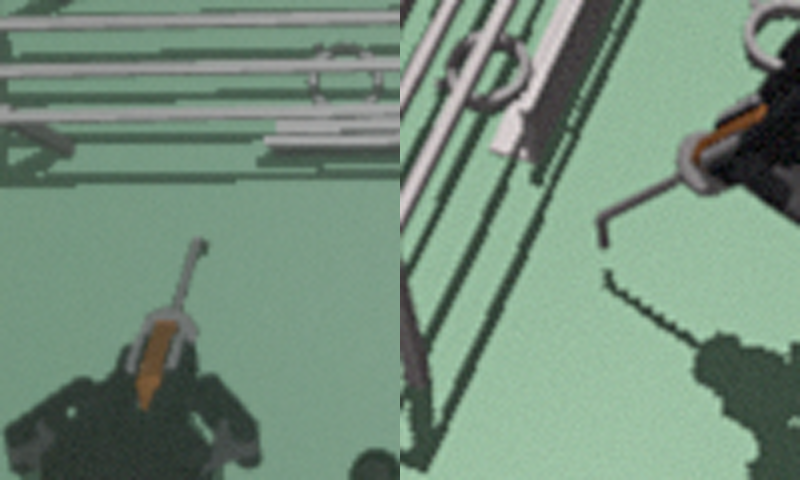

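The tip appears at top (234,235) and side (284,353), within 1 px of prediction. I slide in beside the guard.

Call:
move_arm(
  delta_rot=[
    [0,0,0],
    [0,0,0],
    [0,0,0],
    [0,0,0],
    [0,0,0],
  ],
  travel=[
    [0.018,0,0.0126],
    [0.02,0,0.014],
    [0.02,0,0.014],
    [0.018,0,0.0126],
    [0.006,0,0.0042],
  ],
  grip=[-1,-1,-1,-1,-1],
)

```text
t: 5.82
position: [0.6056, 0.119, 0.1547]
orientation: [-0.007, 0.953, 0.022, 0.301]
contact_force: [-32.0, -3.5, 17.6]
grip_width: 0.157
finger_force: 63.5
```

```bash
python3 - <<'E'
from h import *
tipto(.041,.0346,.019)
E
```

```text
t 5.82 pos [0.6056 0.119  0.1547] toolx [0.818 0.037 0.574] toolz [ 0.573  0.026 -0.819] F [-32.   -3.5  17.6] w 0.157 ff 63.5 q [-0.01  0.39  1.7   0.07  0.45  1.46]
tip shelf [ 44.9 121.2  27.3] shift [-0.008   0.0866  0.0045]
```

Call:
move_arm(
  delta_rot=[
    [0,0,0],
    [0,0,0],
    [0,0,0],
  ],
  travel=[
    [-0.008,0,-0.002],
    [-0.006,0,0.002],
    [0,0,0],
  ],
  grip=[-1,-1,-1],
)

```text
t: 6.07
position: [0.591, 0.1187, 0.145]
orientation: [-0.007, 0.954, 0.022, 0.3]
contact_force: [-0.4, 0.0, -1.2]
grip_width: 0.157
finger_force: 58.7
```

```bash
python3 - <<'E'
from h import *
tipto(.041,.0346,.019)
T=cap('top','pics/top4.png');S=cap('side','pics/side4.png')
p=tip(); print(p,proj(T,p),proj(S,p))
out=[]
for s in(T,S):
    u,v=map(int,proj(s,p)); im=cv2.cvtColor(s['pixels'],cv2.COLOR_RGB2BGR)
    x0=min(max(u-50,0),540);y0=min(max(v-50,0),360); print(x0,y0); out.append(cv2.resize(im[y0:y0+100,x0:x0+100],None,fx=4,fy=4,interpolation=cv2.INTER_CUBIC))
cv2.imwrite('pics/m4.png',np.hstack(out))
E
```

```text
t 6.07 pos [0.591  0.1187 0.145 ] toolx [0.819 0.037 0.572] toolz [ 0.571  0.026 -0.82 ] F [-0.4  0.  -1.2] w 0.157 ff 58.7 q [-0.01  0.38  1.75  0.08  0.41  1.45]
tip shelf [ 30.1 121.5  17.5] shift [0.0098 0.0869 0.0049]
[0.660047   0.12166592 0.01852667] (np.float64(235.01886194536849), np.float64(198.35835243040702)) (np.float64(243.23559349829105), np.float64(341.2361329838409))
185 148
193 291
```

View pics/m4.png

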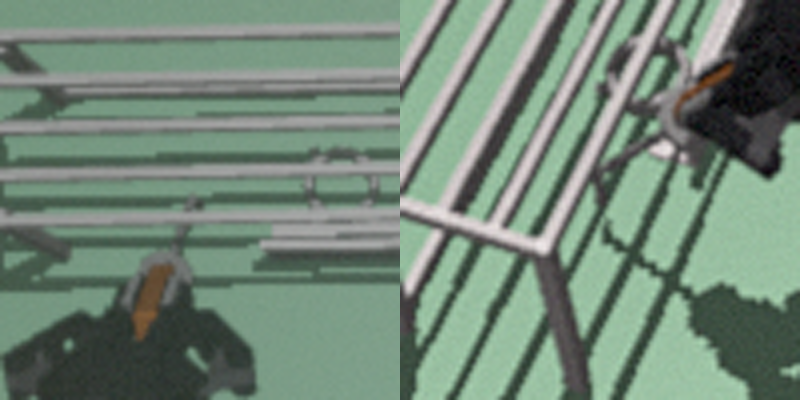

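The rod has not slipped: the tip is at top (234,199) and side (243,342). The collar had brushed the bar because the tip rode about 8 mm high. I continue lower, along y to the ring.

Call:
move_arm(
  delta_rot=[
    [0,0,0],
    [0,0,0],
    [0,0,0],
    [0,0,0],
    [0,0,0],
  ],
  travel=[
    [0.004,0.015,0.002],
    [0.003,0.022,0.002],
    [0.003,0.022,0.002],
    [0,0.02,0],
    [0,0.006,0],
  ],
  grip=[-1,-1,-1,-1,-1],
)

```text
t: 6.58
position: [0.6087, 0.0319, 0.1471]
orientation: [-0.006, 0.953, 0.021, 0.301]
contact_force: [0.0, -0.3, -0.3]
grip_width: 0.158
finger_force: 58.8
```

Call:
move_arm(
  delta_rot=[
    [0,0,0],
  ],
  travel=[
    [0,0,0],
  ],
  grip=[-1],
)

```text
t: 6.67
position: [0.6084, 0.0329, 0.1469]
orientation: [-0.006, 0.953, 0.021, 0.301]
contact_force: [-0.3, -0.2, -0.5]
grip_width: 0.157
finger_force: 58.8
```

```bash
python3 - <<'E'
from h import *
tipto(.042,.0346,.006)
T=cap('top','pics/top5.png');S=cap('side','pics/side5.png')
p=tip(); print(p,proj(T,p),proj(S,p))
out=[]
for s in(T,S):
    u,v=map(int,proj(s,p)); im=cv2.cvtColor(s['pixels'],cv2.COLOR_RGB2BGR)
    x0=u-30;y0=v-30; print(x0,y0); out.append(cv2.resize(im[y0:y0+60,x0:x0+60],None,fx=6.5,fy=6.5,interpolation=cv2.INTER_CUBIC))
cv2.imwrite('pics/m5.png',np.hstack(out))
E
```

```text
t 6.67 pos [0.6084 0.0329 0.1469] toolx [0.818 0.035 0.574] toolz [ 0.574  0.025 -0.819] F [-0.3 -0.2 -0.5] w 0.157 ff 58.8 q [-0.2   0.38  1.74  0.33  0.45  1.07]
tip shelf [43.9 34.8 19.5] shift [-0.0093  0.0002  0.01  ]
[0.67576642 0.03768414 0.01927974] (np.float64(268.7729801223053), np.float64(192.93568785043192)) (np.float64(253.90337970651615), np.float64(307.3783283681842))
238 162
223 277
```

View pics/m5.png

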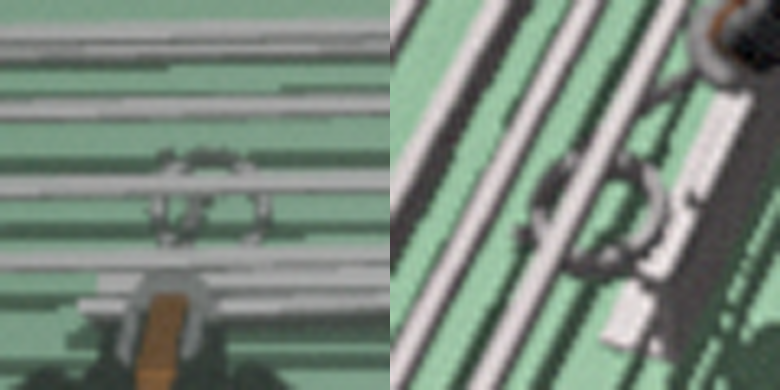

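The tip sits inside the ring outline: in the crop, ring centre (210,200) and tip (192,205), a 3–4 mm offset with 15 mm allowed. I lower it in.

Call:
move_arm(
  delta_rot=[
    [0,0,0],
    [0,0,0],
    [0,0,0],
  ],
  travel=[
    [-0.0045,0.001,0.005],
    [-0.0045,0.001,0.005],
    [0,0,0],
  ],
  grip=[-1,-1,-1],
)

```text
t: 7.02
position: [0.6056, 0.033, 0.1313]
orientation: [-0.007, 0.954, 0.022, 0.299]
contact_force: [-0.6, 1.4, -1.6]
grip_width: 0.157
finger_force: 58.8
```

```bash
python3 - <<'E'
from h import *
tipto(.042,.145,.006)
E
```

```text
t 7.02 pos [0.6056 0.033  0.1313] toolx [0.82  0.038 0.571] toolz [ 0.57   0.027 -0.821] F [-0.6  1.4 -1.6] w 0.157 ff 58.8 q [-0.2   0.4   1.76  0.36  0.41  1.03]
tip shelf [40.6 35.4  3.7] shift [ 0.0025 -0.1096 -0.001 ]
```

Call:
move_arm(
  delta_rot=[
    [0,0,0],
    [0,0,0],
    [0,0,0],
    [0,0,0],
    [0,0,0],
  ],
  travel=[
    [0.001,-0.004,-0.0015],
    [0,-0.005,0],
    [0,-0.006,0],
    [0,-0.008,0],
    [0,-0.008,0],
  ],
  grip=[-1,-1,-1,-1,-1],
)

```text
t: 7.43
position: [0.6052, 0.0639, 0.1354]
orientation: [-0.007, 0.953, 0.022, 0.301]
contact_force: [0.1, -0.5, -0.9]
grip_width: 0.153
finger_force: 58.7
```

```bash
python3 - <<'E'
from h import *
tipto(.042,.145,.006)
E
```

```text
t 7.43 pos [0.6052 0.0639 0.1354] toolx [0.818 0.037 0.574] toolz [ 0.574  0.026 -0.819] F [ 0.1 -0.5 -0.9] w 0.153 ff 58.7 q [-0.13  0.4   1.75  0.27  0.4   1.18]
tip shelf [42.1 66.2  8. ] shift [-0.0012 -0.0788  0.0016]
```

Call:
move_arm(
  delta_rot=[
    [0,0,0],
    [0,0,0],
    [0,0,0],
    [0,0,0],
    [0,0,0],
  ],
  travel=[
    [-0.001,-0.008,0.0015],
    [0,-0.008,0],
    [0,-0.008,0],
    [0,-0.008,0],
    [0,-0.008,0],
  ],
  grip=[-1,-1,-1,-1,-1],
)

```text
t: 7.85
position: [0.6034, 0.1041, 0.1335]
orientation: [-0.007, 0.953, 0.022, 0.301]
contact_force: [0.0, -0.5, -0.7]
grip_width: 0.154
finger_force: 58.8
```

Call:
move_arm(
  delta_rot=[
    [0,0,0],
    [0,0,0],
    [0,0,0],
    [0,0,0],
    [0,0,0],
  ],
  travel=[
    [0,-0.008,0],
    [0,-0.008,0],
    [0,-0.008,0],
    [0,-0.008,0],
    [0,-0.006,0],
  ],
  grip=[-1,-1,-1,-1,-1],
)

```text
t: 8.27
position: [0.6015, 0.1423, 0.1335]
orientation: [-0.007, 0.953, 0.022, 0.301]
contact_force: [0.5, -0.2, -1.2]
grip_width: 0.159
finger_force: 58.7
```

```bash
python3 - <<'E'
from h import *
tipto(.042,.145,.006)
T=cap('top','pics/top6.png');S=cap('side','pics/side6.png')
p=tip(); print(p,proj(T,p),proj(S,p))
out=[]
for s in(T,S):
    u,v=map(int,proj(s,p)); im=cv2.cvtColor(s['pixels'],cv2.COLOR_RGB2BGR)
    x0=u-30;y0=v-30; print(x0,y0); out.append(cv2.resize(im[y0:y0+60,x0:x0+60],None,fx=6.5,fy=6.5,interpolation=cv2.INTER_CUBIC))
cv2.imwrite('pics/m6.png',np.hstack(out))
E
```

```text
t 8.27 pos [0.6015 0.1423 0.1335] toolx [0.818 0.038 0.574] toolz [ 0.573  0.027 -0.819] F [ 0.5 -0.2 -1.2] w 0.159 ff 58.7 q [0.04 0.42 1.72 0.01 0.39 1.56]
tip shelf [ 41.9 144.7   6.1] shift [-0.     -0.0003  0.0001]
[0.66935517 0.14557867 0.00610311] (np.float64(226.59972116557645), np.float64(195.2623623132327)) (np.float64(234.77061451592266), np.float64(352.18140499536844))
196 165
204 322
```

View pics/m6.png

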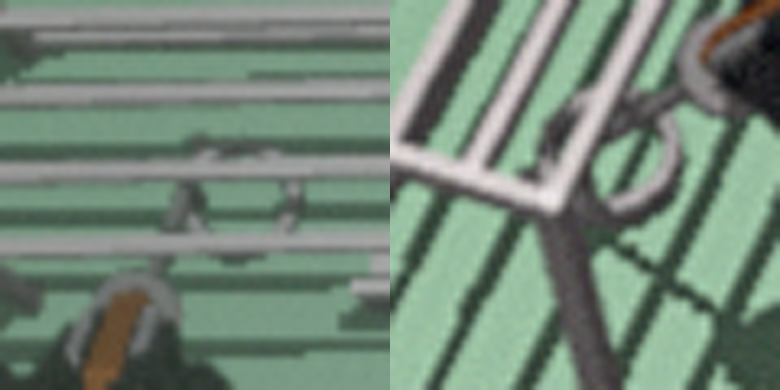

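The ring follows flat: its centre is at top (232.5,195.4) with the tip at (226.6,195.3), so its centre is at shelf y of about 130 mm, past the guard end at 80 mm. I now pull it forward.

Call:
move_arm(
  delta_rot=[
    [0,0,0],
    [0,0,0],
    [0,0,0],
    [0,0,0],
    [0,0,0],
  ],
  travel=[
    [-0.0033,0,-0.0023],
    [-0.005,0,-0.0035],
    [-0.0066,0,-0.0046],
    [-0.0066,0,-0.0046],
    [-0.0066,0,-0.0046],
  ],
  grip=[-1,-1,-1,-1,-1],
)

```text
t: 8.78
position: [0.5665, 0.1392, 0.1333]
orientation: [-0.007, 0.953, 0.021, 0.301]
contact_force: [1.3, 0.3, -0.9]
grip_width: 0.155
finger_force: 58.7
```

```bash
python3 - <<'E'
from h import *
tipto(-.028,.145,.006)
E
```

```text
t 8.78 pos [0.5665 0.1392 0.1333] toolx [0.818 0.037 0.574] toolz [ 0.573  0.026 -0.819] F [ 1.3  0.3 -0.9] w 0.155 ff 58.7 q [0.04 0.37 1.81 0.02 0.35 1.55]
tip shelf [  6.8 143.1   5.9] shift [-0.0284 -0.0019 -0.0201]
```

Call:
move_arm(
  delta_rot=[
    [0,0,0],
    [0,0,0],
    [0,0,0],
    [0,0,0],
    [0,0,0],
  ],
  travel=[
    [-0.0066,0,-0.0046],
    [-0.0066,0,-0.0046],
    [-0.0066,0,-0.0046],
    [-0.0066,0,-0.0046],
    [-0.0033,0,-0.0023],
  ],
  grip=[-1,-1,-1,-1,-1],
)

```text
t: 9.2
position: [0.53, 0.1379, 0.133]
orientation: [-0.007, 0.954, 0.022, 0.3]
contact_force: [-0.0, 0.5, -1.4]
grip_width: 0.153
finger_force: 58.7
```

```bash
python3 - <<'E'
from h import *
tipto(-.06,.145,.006)
from scipy.spatial.transform import Rotation as Ro
# plan untilt rows: per row tip moves -8mm in x, tilt -3 deg ; shift in row's starting tool axes
s,r=st(); p=s['position']; tp=tip()
for i in range(6):
    r2=r@Ro.from_euler('y',-3,degrees=True).as_matrix(); tp=tp-.008*SX; p2=tp-r2@TIP
    print((r.T@(p2-p)).round(4),(r2.T@(p2-p)).round(4)); p,r=p2,r2
E
```

```text
t 9.20 pos [0.53   0.1379 0.133 ] toolx [0.819 0.037 0.573] toolz [ 0.572  0.026 -0.82 ] F [-0.   0.5 -1.4] w 0.153 ff 58.7 q [0.04 0.32 1.9  0.02 0.31 1.54]
tip shelf [-29.9 143.4   5.5] shift [-0.0244 -0.0016 -0.0177]
t 9.20 pos [0.53   0.1379 0.133 ] toolx [0.819 0.037 0.573] toolz [ 0.572  0.026 -0.82 ] F [-0.   0.5 -1.4] w 0.153 ff 58.7 q [0.04 0.32 1.9  0.02 0.31 1.54]
[ 0.0009 -0.     -0.0035] [ 0.0007 -0.     -0.0035]
[ 0.0007 -0.     -0.0031] [ 0.0005 -0.     -0.0032]
[ 0.0005 -0.     -0.0028] [ 0.0003 -0.     -0.0028]
[ 0.0003 -0.     -0.0024] [ 0.0002 -0.     -0.0024]
[ 0.0001 -0.     -0.002 ] [ 0.    -0.    -0.002]
[-0.     -0.     -0.0016] [-0.0001 -0.     -0.0016]
```

Call:
move_arm(
  delta_rot=[
    [0,-3,0],
    [0,-3,0],
    [0,-3,0],
    [0,-3,0],
    [0,-3,0],
  ],
  travel=[
    [0.0008,0,-0.0034],
    [0.0006,0,-0.0031],
    [0.0004,0,-0.0028],
    [0.0002,0,-0.0024],
    [0,0,-0.002],
  ],
  grip=[-1,-1,-1,-1,-1],
)

```text
t: 9.62
position: [0.5259, 0.1376, 0.1463]
orientation: [-0.004, 0.985, 0.022, 0.172]
contact_force: [0.2, 0.2, -1.0]
grip_width: 0.156
finger_force: 58.7
```

```bash
python3 - <<'E'
from h import *
tipto(-.115,.145,.006)
T=cap('top','pics/top7.png')
print(proj(T,tip()),proj(T,sh(-.055,.145,.012)))
hsv=cv2.cvtColor(T['pixels'],cv2.COLOR_RGB2HSV); m=(hsv[...,1]<60).astype(np.uint8)*255
cv2.imwrite('pics/m7.png',cv2.resize(np.hstack([cv2.cvtColor(T['pixels'],cv2.COLOR_RGB2BGR)[180:270,190:280],cv2.cvtColor(m,cv2.COLOR_GRAY2BGR)[180:270,190:280]]),None,fx=4,fy=4,interpolation=cv2.INTER_CUBIC))
E
```

```text
t 9.62 pos [0.5259 0.1376 0.1463] toolx [0.94  0.043 0.34 ] toolz [ 0.34   0.015 -0.94 ] F [ 0.2  0.2 -1. ] w 0.156 ff 58.7 q [0.04 0.33 1.7  0.   0.76 1.56]
tip shelf [-69.5 143.4   5.6] shift [-0.0426 -0.0017 -0.0158]
(np.float64(227.54371755728934), np.float64(238.59971685299496)) (np.float64(226.33369251122554), np.float64(233.22357166529065))
```

View pics/m7.png

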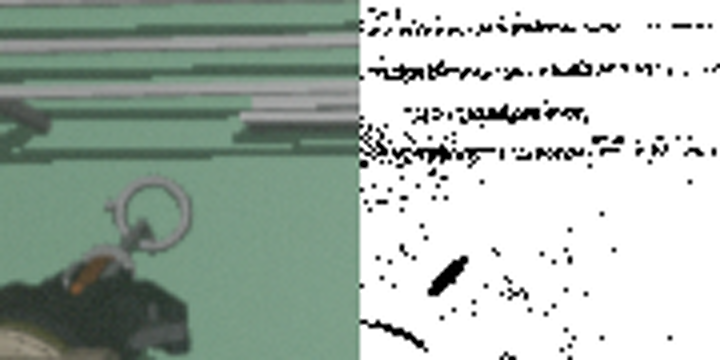

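The ring is in front, centred at top (228,234), about 55 mm forward of the guard plane. I pull it a further 45 mm.

Call:
move_arm(
  delta_rot=[
    [0,0,0],
    [0,0,0],
    [0,0,0],
    [0,0,0],
    [0,0,0],
  ],
  travel=[
    [-0.006,0,-0.0022],
    [-0.009,0,-0.0033],
    [-0.01,0,-0.0036],
    [-0.01,0,-0.0036],
    [-0.009,0,-0.0033],
  ],
  grip=[-1,-1,-1,-1,-1],
)

```text
t: 10.08
position: [0.4772, 0.1355, 0.1454]
orientation: [-0.004, 0.985, 0.022, 0.173]
contact_force: [-0.3, 0.2, -1.1]
grip_width: 0.153
finger_force: 58.7
```

```bash
python3 - <<'E'
from h import *
tipto(-.110,.145,.006)
T=cap('top','pics/top8.png');print(proj(T,sh(-.1,.145,.012)))
E
```

```text
t 10.08 pos [0.4772 0.1355 0.1454] toolx [0.939 0.043 0.341] toolz [ 0.341  0.016 -0.94 ] F [-0.3  0.2 -1.1] w 0.153 ff 58.7 q [0.04 0.26 1.82 0.01 0.71 1.56]
tip shelf [-118.   143.5    4.7] shift [ 0.008  -0.0015  0.0015]
(np.float64(226.46344535501845), np.float64(251.18032091921427))
```

Call:
move_arm(
  delta_rot=[
    [0,0,0],
    [0,0,0],
    [0,0,0],
    [0,0,0],
    [0,0,0],
  ],
  travel=[
    [0.005,0,0.0018],
    [0.005,0,0.0018],
    [0,0,0],
    [0.005,0,-0.014],
    [0.01,0,-0.028],
  ],
  grip=[-1,-1,-1,-1,-1],
)

```text
t: 10.55
position: [0.4888, 0.1358, 0.188]
orientation: [-0.004, 0.985, 0.022, 0.17]
contact_force: [0.9, -0.3, -0.5]
grip_width: 0.157
finger_force: 58.7
```

Call:
move_arm(
  delta_rot=[
    [0,0,0],
    [0,0,0],
    [0,0,0],
    [0,0,0],
    [0,0,0],
  ],
  travel=[
    [0.013,0,-0.036],
    [0.013,0,-0.036],
    [0.013,0,-0.036],
    [0.003,0,-0.009],
    [0,0,0],
  ],
  grip=[-1,-1,-1,-1,-1],
)

```text
t: 10.97
position: [0.4905, 0.136, 0.3182]
orientation: [-0.004, 0.984, 0.022, 0.177]
contact_force: [0.3, -0.2, -0.8]
grip_width: 0.157
finger_force: 58.8
```

```bash
python3 - <<'E'
from h import *
delta([.4838,-.3382,.321],-6.2,0)
s=cap('side','pics/side8.png');T=cap('top','pics/top9.png')
print(proj(s,sh(-.1,.145,.012)))
for n,s in(('s',s),('t',T)):
    hsv=cv2.cvtColor(s['pixels'],cv2.COLOR_RGB2HSV); u,v=map(int,proj(s,sh(-.103,.143,.012)))
    g=hsv[v-30:v+30,u-30:u+30]; m=((g[...,1]<70)&(g[...,2]>70)).astype(np.uint8)
    for c in cv2.findContours(m,0,2)[0]:
        if cv2.contourArea(c)>60: (x,y),r=cv2.minEnclosingCircle(c);e=cv2.fitEllipse(c) ;print(n,x+u-30,y+v-30,r,onz(s,e[0][0]+u-30,e[0][1]+v-30,.012).round(4),e)
E
```

```text
t 10.97 pos [0.4905 0.136  0.3182] toolx [0.936 0.043 0.348] toolz [ 0.348  0.016 -0.937] F [ 0.3 -0.2 -0.8] w 0.157 ff 58.8 q [0.04 0.1  1.47 0.   1.21 1.56]
shift now-axes [-0.0255  0.4734 -0.0125]
rot [ -1.56 -20.34   8.71] shift target-axes [ 0.0445  0.4722 -0.0028]
(np.float64(298.13799700124724), np.float64(370.7542912728842))
s 298.5 369.5 41.719398498535156 [0.5263 0.1402 0.012 ] ((29.571956634521484, 31.304407119750977), (60.1477165222168, 286.0563049316406), 0.15351466834545135)
t 226.5 251.5 41.719398498535156 [0.54   0.1275 0.012 ] ((34.40226364135742, 24.319795608520508), (67.51327514648438, 87.03404235839844), 133.53375244140625)
```

Call:
move_arm(
  delta_rot=[
    [0,-5.1,0],
    [0,-5.1,0],
    [0,-5.1,0],
    [0,-5,0],
    [0,0,0],
  ],
  travel=[
    [0,0.02,0],
    [0,0.032,0],
    [0,0.032,0],
    [0,0.032,0],
    [0,0.032,0],
  ],
  grip=[-1,-1,-1,-1,-1],
)

```text
t: 11.48
position: [0.4968, -0.0137, 0.312]
orientation: [-0.001, 1.0, 0.023, -0.007]
contact_force: [-0.0, -0.0, -1.3]
grip_width: 0.156
finger_force: 58.8
```

Call:
move_arm(
  delta_rot=[
    [0,0,0],
    [0,0,0],
    [0,0,0],
    [0,0,0],
    [0,0,0],
  ],
  travel=[
    [0,0.032,0],
    [0,0.032,0],
    [0,0.032,0],
    [0,0.032,0],
    [0,0.032,0],
  ],
  grip=[-1,-1,-1,-1,-1],
)

```text
t: 11.9
position: [0.5028, -0.1733, 0.3125]
orientation: [-0.001, 1.0, 0.023, -0.004]
contact_force: [1.0, 0.5, -1.1]
grip_width: 0.158
finger_force: 58.8
```

Call:
move_arm(
  delta_rot=[
    [0,0,0],
    [0,0,0],
    [0,0,4.4],
    [0,0,4.4],
    [0,0,0],
  ],
  travel=[
    [-0.01,0.032,0],
    [-0.015,0.032,0],
    [0,0.03,0],
    [0,0.02,0],
    [0,0.01,0],
  ],
  grip=[-1,-1,-1,-1,-1],
)

```text
t: 12.32
position: [0.4802, -0.2991, 0.3121]
orientation: [-0.001, 0.998, -0.057, -0.004]
contact_force: [-0.1, -0.2, -1.0]
grip_width: 0.159
finger_force: 58.8
```

```bash
python3 - <<'E'
from h import *
delta([.4838,-.3382,.321],-6.2,0)
E
```

```text
t 12.32 pos [ 0.4802 -0.2991  0.3121] toolx [ 0.994 -0.113 -0.009] toolz [-0.009  0.003 -1.   ] F [-0.1 -0.2 -1. ] w 0.159 ff 58.8 q [-0.76  0.37  1.08 -0.    1.7   0.92]
shift now-axes [ 0.008   0.0384 -0.009 ]
rot [-0.1   0.51 -0.3 ] shift target-axes [ 0.0078  0.0384 -0.0089]
```

Call:
move_arm(
  delta_rot=[
    [0,0.5,-0.3],
    [0,0,0],
    [0,0,0],
    [0,0,0],
  ],
  travel=[
    [0.004,0.018,-0.006],
    [0.003,0.013,-0.003],
    [0,0.006,0],
    [0,0,0],
  ],
  grip=[-1,-1,-1,-1],
)

```text
t: 12.65
position: [0.4837, -0.3346, 0.3224]
orientation: [-0.0, 0.999, -0.051, 0.001]
contact_force: [-0.4, 0.7, -0.2]
grip_width: 0.156
finger_force: 58.8
```

```bash
python3 - <<'E'
from h import *
delta([.4840,-.3383,.171],-6.2,0)
S=cap('side','pics/side9.png'); W=cap('wrist','pics/w9.png')
p=tip(); u,v=map(int,proj(S,p)); im=cv2.cvtColor(S['pixels'],cv2.COLOR_RGB2BGR)
a=cv2.resize(im[v-50:v+70,u-50:u+50],None,fx=4,fy=4,interpolation=cv2.INTER_CUBIC)
print(u-50,v-50,proj(S,p)); w=cv2.cvtColor(W['pixels'],cv2.COLOR_RGB2BGR)
cv2.imwrite('pics/m9.png',np.hstack([a,cv2.resize(w,(390,480))]))
E
```

```text
t 12.65 pos [ 0.4837 -0.3346  0.3224] toolx [ 0.995 -0.102  0.002] toolz [ 0.002  0.001 -1.   ] F [-0.4  0.7 -0.2] w 0.156 ff 58.8 q [-0.81  0.41  1.    0.    1.74  0.87]
shift now-axes [0.0004 0.0038 0.1514]
rot [-0.05 -0.09  0.35] shift target-axes [0.0007 0.0036 0.1514]
349 120 (np.float64(399.4796634191363), np.float64(170.76560624865613))
```

View pics/m9.png

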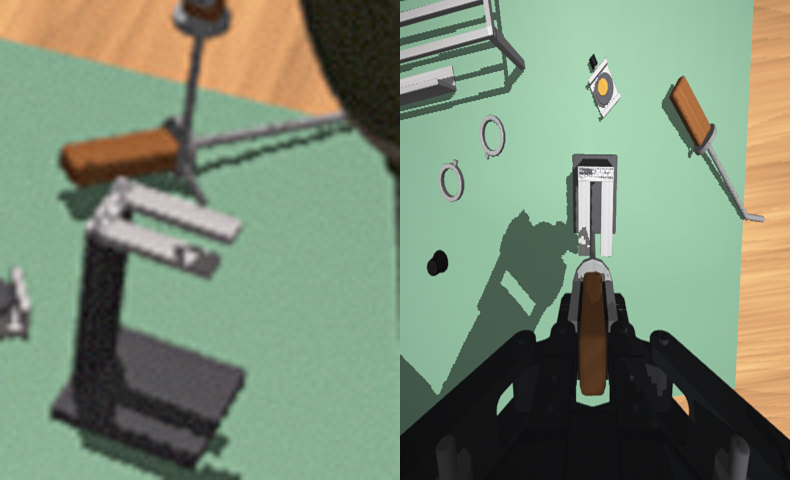

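The side view shows the tip at (400,170) against a predicted (399.5,170.8), so the rod is still true in the grip. I centre it and lower.

Call:
move_arm(
  delta_rot=[
    [0,0,0.3],
    [0,0,0],
    [0,0,0],
    [0,0,0],
    [0,0,0],
  ],
  travel=[
    [0.0004,0.0035,0],
    [0,0,0],
    [0,0,0.02],
    [0,0,0.03],
    [0,0,0.03],
  ],
  grip=[-1,-1,-1,-1,-1],
)

```text
t: 13.17
position: [0.4843, -0.3374, 0.2438]
orientation: [0.001, 0.999, -0.054, 0.003]
contact_force: [0.3, -0.0, -1.7]
grip_width: 0.153
finger_force: 58.8
```

```bash
python3 - <<'E'
from h import *
delta([.4840,-.3383,.171],-6.2,0)
E
```

```text
t 13.17 pos [ 0.4843 -0.3374  0.2438] toolx [ 0.994 -0.107  0.005] toolz [ 0.005 -0.003 -1.   ] F [ 0.3 -0.  -1.7] w 0.153 ff 58.8 q [-0.81  0.44  1.16  0.    1.53  0.87]
shift now-axes [-0.0006  0.0008  0.0728]
rot [ 0.13 -0.3   0.04] shift target-axes [-0.0002  0.0009  0.0728]
```

Call:
move_arm(
  delta_rot=[
    [0,0,0],
    [0,0,0],
    [0,0,0],
    [0,0,0],
    [0,0,0],
  ],
  travel=[
    [0,0.0008,0.025],
    [0,0,0.02],
    [0,0,0.015],
    [0,0,0.008],
    [0,0,0],
  ],
  grip=[-1,-1,-1,-1,-1],
)

```text
t: 13.58
position: [0.4839, -0.338, 0.1746]
orientation: [-0.001, 0.999, -0.054, 0.001]
contact_force: [-0.3, -0.3, -1.5]
grip_width: 0.154
finger_force: 58.8
```

```bash
python3 - <<'E'
from h import *
delta([.4840,-.3383,.171],-6.2,0)
E
```

```text
t 13.58 pos [ 0.4839 -0.338   0.1746] toolx [ 0.994 -0.108  0.001] toolz [ 0.001  0.001 -1.   ] F [-0.3 -0.3 -1.5] w 0.154 ff 58.8 q [-0.81  0.49  1.28  0.    1.37  0.87]
shift now-axes [0.0001 0.0003 0.0036]
rot [-0.07 -0.07  0.03] shift target-axes [0.0001 0.0003 0.0036]
```

Call:
move_arm(
  delta_rot=[
    [0,0,0],
    [0,0,0],
    [0,0,0],
  ],
  travel=[
    [0,0,0.002],
    [0,0,0.002],
    [0,0,0],
  ],
  grip=[-1,-1,-1],
)

```text
t: 13.83
position: [0.4845, -0.3388, 0.1727]
orientation: [0.001, 0.999, -0.054, 0.002]
contact_force: [0.1, 0.2, -1.4]
grip_width: 0.155
finger_force: 58.8
```

Call:
move_arm(
  delta_rot=[
    [0,0,0],
    [0,0,0],
    [0,0,0],
  ],
  travel=[
    [0,0,0.001],
    [0,0,0.001],
    [0,0,0],
  ],
  grip=[-1,-1,-1],
)

```text
t: 14.08
position: [0.4844, -0.3388, 0.1703]
orientation: [0.001, 0.999, -0.054, 0.002]
contact_force: [-0.2, -0.3, -0.5]
grip_width: 0.154
finger_force: 59.0
```

Call:
move_arm(
  delta_rot=[
    [0,0,0],
    [0,0,0],
    [0,0,0],
    [0,0,0],
    [0,0,0],
  ],
  travel=[
    [0,0,0.0005],
    [0,0,0],
    [0,0,0],
    [0,0,0],
    [0,0,0],
  ],
  grip=[-0.6,-0.3,0,0.4,0.7],
)

```text
t: 14.5
position: [0.4843, -0.3387, 0.1696]
orientation: [0.001, 0.999, -0.054, 0.002]
contact_force: [0.3, 0.6, 0.3]
grip_width: 0.758
finger_force: 0.0
```

Call:
move_arm(
  delta_rot=[
    [0,0,0],
    [0,0,0],
    [0,0,0],
    [0,0,0],
    [0,0,0],
  ],
  travel=[
    [0,0,0],
    [0,0,-0.015],
    [0,0,-0.03],
    [0,0,-0.04],
    [0,0,-0.04],
  ],
  grip=[0.7,0.7,0.7,0.7,0.7],
)

```text
t: 14.92
position: [0.4835, -0.3382, 0.2957]
orientation: [-0.0, 0.999, -0.054, 0.001]
contact_force: [1.3, -0.3, 1.1]
grip_width: 0.848
finger_force: 0.0
```

```bash
python3 - <<'E'
from h import *
st(); S=cap('side','pics/side10.png'); T=cap('top','pics/top10.png')
im=cv2.cvtColor(S['pixels'],cv2.COLOR_RGB2BGR); it=cv2.cvtColor(T['pixels'],cv2.COLOR_RGB2BGR)
a=cv2.resize(im[135:255,355:455],None,fx=4,fy=4,interpolation=cv2.INTER_CUBIC)
b=cv2.resize(it[215:290,190:265],None,fx=5.2,fy=5.2,interpolation=cv2.INTER_CUBIC)
m=np.zeros((480,800,3),np.uint8);m[:,:400]=a;m[:390,405:795]=b;cv2.imwrite('pics/m10.png',m)
E
```

```text
t 14.92 pos [ 0.4835 -0.3382  0.2957] toolx [ 0.994 -0.108  0.002] toolz [ 0.002  0.    -1.   ] F [ 1.3 -0.3  1.1] w 0.848 ff 0.0 q [-0.81  0.42  1.05  0.    1.67  0.87]
```

View pics/m10.png

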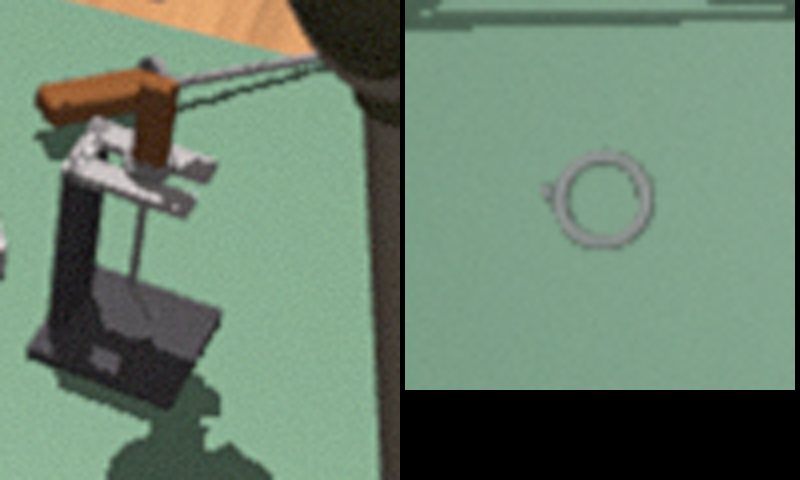

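The rod hangs upright in the stand, collar on the tines. The ring lies flat and clear in front, centred at top (227.9,253.0), with its crown pointing to +y (left).

```bash
python3 - <<'E'
from h import *
T=ld('pics/top10.npz');S=ld('pics/side10.npz')
a=onz(T,227.9,253.0,.012);print(a,tosh(a))
print('crown',onz(T,190+(546-405)/5.2-.4,215+193/5.2-.4,.006))
u,v=map(int,proj(S,a)); g=cv2.cvtColor(S['pixels'],cv2.COLOR_RGB2HSV)[v-28:v+28,u-28:u+28]
m=((g[...,1]<55)).astype(np.uint8); c=max(cv2.findContours(m,0,2)[0],key=cv2.contourArea);e=cv2.fitEllipse(c);print(e,onz(S,e[0][0]+u-28,e[0][1]+v-28,.009))
# cushion in side + top
hs=cv2.cvtColor(S['pixels'],cv2.COLOR_RGB2HSV)
print('cushion proj side',proj(S,[.478,.3506,.025]))
delta([a[0],a[1],.2957],83.8,0)
E
```

```text
[0.52311714 0.13560728 0.012     ] [-0.10462465  0.1414604   0.012     ]
crown [0.52588016 0.16492853 0.006     ]
((24.714832305908203, 30.240161895751953), (63.36045455932617, 81.10188293457031), 83.56271362304688) [0.53053513 0.14004931 0.009     ]
cushion proj side (np.float64(277.3966578474429), np.float64(479.5125035231755))
t 15.02 pos [ 0.485  -0.3397  0.3015] toolx [ 0.994 -0.108  0.013] toolz [ 0.012 -0.01  -1.   ] F [1.4 0.2 0.6] w 0.850 ff 0.0 q [-0.81  0.41  1.04  0.    1.67  0.87]
shift now-axes [-0.0135 -0.4767  0.0013]
rot [  1.    -0.19 -89.99] shift target-axes [ 0.4766 -0.0135  0.0058]
```

Call:
move_arm(
  delta_rot=[
    [0,0,0],
    [0,0,0],
    [0,0,0],
    [0,0,0],
    [0,0,0],
  ],
  travel=[
    [0,-0.02,0],
    [-0.002,-0.032,0],
    [-0.002,-0.033,0],
    [-0.002,-0.033,0],
    [-0.002,-0.033,0],
  ],
  grip=[0.9,1,1,1,1],
)

```text
t: 15.43
position: [0.492, -0.1861, 0.294]
orientation: [0.0, 0.999, -0.054, 0.002]
contact_force: [0.3, 0.3, 0.1]
grip_width: 1.0
finger_force: 0.0
```

Call:
move_arm(
  delta_rot=[
    [0,0,0],
    [0,0,0],
    [0,0,0],
    [0,0,0],
    [0,0,0],
  ],
  travel=[
    [-0.002,-0.033,0],
    [-0.002,-0.033,0],
    [-0.002,-0.033,0],
    [0,-0.033,0],
    [0,-0.033,0],
  ],
  grip=[1,1,1,1,1],
)

```text
t: 15.85
position: [0.5038, -0.0213, 0.2941]
orientation: [0.0, 0.999, -0.054, 0.002]
contact_force: [-0.3, -0.3, 0.2]
grip_width: 1.0
finger_force: 0.0
```

Call:
move_arm(
  delta_rot=[
    [0,0,0],
    [0,0,0],
    [0,0,0],
    [0,0,0],
    [0,0,0],
  ],
  travel=[
    [0,-0.033,0],
    [0,-0.033,0],
    [0,-0.033,0],
    [0,-0.033,0],
    [0,-0.025,0],
  ],
  grip=[1,1,1,1,1],
)

```text
t: 16.27
position: [0.5208, 0.1355, 0.2938]
orientation: [0.0, 0.999, -0.054, 0.002]
contact_force: [0.4, 0.2, -0.0]
grip_width: 1.002
finger_force: 0.0
```

Call:
move_arm(
  delta_rot=[
    [0,0,-7],
    [0,0,-7],
    [0,0,-7],
    [0,0,-7],
    [0,0,-7],
  ],
  travel=[
    [0,0,0],
    [0,0,0],
    [0,0,0],
    [0,0,0],
    [0,0,0],
  ],
  grip=[1,1,1,1,1],
)

```text
t: 16.68
position: [0.521, 0.1333, 0.2938]
orientation: [0.001, 0.968, 0.252, 0.001]
contact_force: [0.8, 0.6, 0.5]
grip_width: 1.0
finger_force: 0.0
```

Call:
move_arm(
  delta_rot=[
    [0,0,-7],
    [0,0,-7],
    [0,0,-7],
    [0,0,-7],
    [0,0,-7],
  ],
  travel=[
    [0,0,0.02],
    [0,0,0.02],
    [0,0,0.02],
    [0,0,0.02],
    [0,0,0.02],
  ],
  grip=[1,1,1,1,1],
)

```text
t: 17.1
position: [0.5212, 0.1331, 0.1929]
orientation: [0.001, 0.847, 0.531, 0.001]
contact_force: [0.5, 1.0, 0.2]
grip_width: 1.0
finger_force: 0.0
```

Call:
move_arm(
  delta_rot=[
    [0,0,-7],
    [0,0,-7],
    [0,0,-6],
    [0,0,0],
  ],
  travel=[
    [0,0,0],
    [0,0,0],
    [0,0,0],
    [0,0,0],
  ],
  grip=[1,1,1,1],
)

```text
t: 17.43
position: [0.5213, 0.133, 0.1937]
orientation: [0.001, 0.743, 0.669, 0.001]
contact_force: [-0.0, 0.2, 0.3]
grip_width: 0.998
finger_force: 0.0
```

```bash
python3 - <<'E'
from h import *
delta([.523,.1356,.1],83.8,0)
W=cap('wrist','pics/w11.png'); u,v=proj(W,[.523,.1356,.012]);print(u,v,W['eye'])
hsv=cv2.cvtColor(W['pixels'],cv2.COLOR_RGB2HSV); m=cv2.inRange(hsv,(0,0,90),(180,55,255))
for c in cv2.findContours(m,cv2.RETR_EXTERNAL,2)[0]:
    if cv2.contourArea(c)>500: (x,y),r=cv2.minEnclosingCircle(c); print(x,y,r,cv2.contourArea(c),onz(W,x,y,.012).round(4))
E
```

```text
t 17.43 pos [0.5213 0.133  0.1937] toolx [ 0.104  0.995 -0.001] toolz [ 0.003 -0.001 -1.   ] F [-0.   0.2  0.3] w 0.998 ff 0.0 q [ 0.03  0.39  1.4  -0.    1.35  0.14]
shift now-axes [0.0028 0.0012 0.0937]
rot [0.17 0.05 0.21] shift target-axes [0.0027 0.0014 0.0937]
317.741293444592 211.37343283105994 [0.52743505 0.19983547 0.33597791]
342.0646057128906 385.1411437988281 25.404476165771484 1418.5 [ 0.5291 -0.0497  0.012 ]
448.4112854003906 280.70159912109375 29.656455993652344 639.0 [0.6401 0.0555 0.012 ]
316.0 206.0749969482422 30.339937210083008 2140.0 [0.5219 0.1406 0.012 ]
598.0 212.5 161.78160095214844 11770.5 [0.7756 0.1078 0.012 ]
```

Call:
move_arm(
  delta_rot=[
    [0,0,0.2],
    [0,0,0],
    [0,0,0],
    [0,0,0],
    [0,0,0],
  ],
  travel=[
    [0.003,0.001,0.03],
    [0,0,0.04],
    [0,0,0.04],
    [0,0,0.04],
    [0,0,0.02],
  ],
  grip=[1,1,1,1,1],
)

```text
t: 17.9
position: [0.5213, 0.1356, 0.0202]
orientation: [-0.0, 0.747, 0.665, -0.001]
contact_force: [0.0, -0.7, -1.0]
grip_width: 1.0
finger_force: 0.0
```

Call:
move_arm(
  delta_rot=[
    [0,0,0],
    [0,0,0],
  ],
  travel=[
    [0,0,0.01],
    [0,0,0],
  ],
  grip=[1,1],
)

```text
t: 18.07
position: [0.5226, 0.1357, 0.0125]
orientation: [0.001, 0.746, 0.666, -0.0]
contact_force: [-0.8, -0.9, 0.4]
grip_width: 0.998
finger_force: 0.0
```

```bash
python3 - <<'E'
from h import *
delta([.5225,.1362,.002],83.8,0)
E
```

```text
t 18.07 pos [0.5226 0.1357 0.0125] toolx [ 0.114  0.993 -0.001] toolz [ 0.    -0.001 -1.   ] F [-0.8 -0.9  0.4] w 0.998 ff 0.0 q [ 0.04  0.62  1.61 -0.    0.91  0.15]
shift now-axes [ 0.0005 -0.0001  0.0105]
rot [ 0.01  0.07 -0.34] shift target-axes [ 0.0005 -0.0001  0.0105]
```

Call:
move_arm(
  delta_rot=[
    [0,0,0],
    [0,0,0],
    [0,0,0],
  ],
  travel=[
    [0,0,0.006],
    [0,0,0.0035],
    [0,0,0],
  ],
  grip=[1,1,0.6],
  grip_force=35,
)

```text
t: 18.32
position: [0.5238, 0.1357, 0.0053]
orientation: [0.002, 0.746, 0.666, 0.001]
contact_force: [0.4, 0.2, 0.7]
grip_width: 0.882
finger_force: 0.0
```

Call:
move_arm(
  delta_rot=[
    [0,0,0],
    [0,0,0],
    [0,0,0],
    [0,0,0],
    [0,0,0],
  ],
  travel=[
    [0,0,0],
    [0,0,0],
    [0,0,0],
    [0,0,0],
    [0,0,0],
  ],
  grip=[0.3,0.1,-0.1,-0.1,-0.1],
)

```text
t: 18.73
position: [0.5238, 0.1357, 0.006]
orientation: [0.002, 0.745, 0.667, 0.002]
contact_force: [-2.1, 0.8, 9.5]
grip_width: 0.527
finger_force: 34.4
```

```bash
python3 - <<'E'
from h import *
st()
E
```

```text
t 18.73 pos [0.5238 0.1357 0.006 ] toolx [ 0.112  0.994 -0.001] toolz [ 0.005 -0.001 -1.   ] F [-2.1  0.8  9.5] w 0.527 ff 34.4 q [ 0.04  0.63  1.61 -0.    0.89  0.15]
```

Call:
move_arm(
  delta_rot=[
    [0,0,0],
    [0,0,0],
    [0,0,0],
    [0,0,0],
  ],
  travel=[
    [0,0,-0.01],
    [0,0,-0.02],
    [0,0,-0.03],
    [0,0,0],
  ],
  grip=[-0.1,-0.1,-0.1,-0.1],
)

```text
t: 19.07
position: [0.5255, 0.136, 0.0699]
orientation: [0.004, 0.745, 0.667, 0.004]
contact_force: [1.6, 0.5, 0.1]
grip_width: 0.53
finger_force: 36.0
```

```bash
python3 - <<'E'
from h import *
st(); W=cap('wrist','pics/w12.png'); S=cap('side','pics/side12.png'); 
p=monitor.get_state()['position']
a=cv2.cvtColor(W['pixels'],cv2.COLOR_RGB2BGR); b=cv2.cvtColor(S['pixels'],cv2.COLOR_RGB2BGR)
u,v=map(int,proj(S,p)); print(u,v)
b=cv2.resize(b[min(v-50,380):,u-50:u+50][:100],(400,400),interpolation=cv2.INTER_CUBIC)
cv2.imwrite('pics/m12.png',np.hstack([cv2.resize(a[180:480,170:470],(400,400)),b]))
E
```

```text
t 19.07 pos [0.5255 0.136  0.0699] toolx [0.111 0.994 0.001] toolz [ 0.012 -0.001 -1.   ] F [1.6 0.5 0.1] w 0.530 ff 36.0 q [ 0.04  0.54  1.56 -0.    1.04  0.15]
299 357
```

View pics/m12.png

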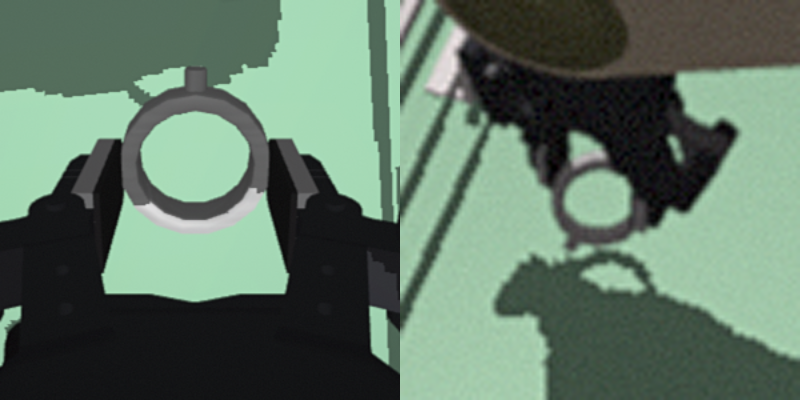

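I have viewed more pictures than the 10 allowed, so from here I use only numeric checks. The last picture shows the ring held flat between the pads, centred at about wrist (316,298).

```bash
python3 - <<'E'
from h import *
W=ld('pics/w12.npz'); s,r=st(); c=onz(W,316.2,298.5,s['position'][2]+.006); print('ring',c,'rel tool',r.T@(c-s['position']))
# cushion re-measure (top)
T=cap('top','pics/top13.png'); hsv=cv2.cvtColor(T['pixels'],cv2.COLOR_RGB2HSV)
m=(hsv[...,2]<55).astype(np.uint8); m[:,:90]=0;m[:,190:]=0;m[320:]=0;m[:200]=0
for k in cv2.findContours(m,0,2)[0]:
    if cv2.contourArea(k)>300: e=cv2.fitEllipse(k); print(e,onz(T,*e[0],.025))
t=onz(T,*e[0],.025); t[2]=.07; off=c-s['position']; off[2]=0; print('z up first'); delta(t-off+[0,0,.03])
E
```

```text
t 19.17 pos [0.5237 0.1358 0.066 ] toolx [ 0.111  0.994 -0.   ] toolz [ 0.006 -0.001 -1.   ] F [-0.2 -0.6 -1.2] w 0.532 ff 36.0 q [ 0.04  0.54  1.56 -0.    1.03  0.15]
ring [0.52527676 0.1382196  0.0720054 ] rel tool [ 0.00255345  0.00138084 -0.00599222]Traceback (most recent call last):
  File "<stdin>", line 8, in <module>
NameError: name 'e' is not defined
```

```bash
python3 - <<'E'
from h import *
for f in('pics/top0.npz','pics/top13.npz'):
    T=ld(f); g=T['pixels'].max(2).astype(int); 
    print(g[269,115:162].tolist()); print(g[248:292,138].tolist())
print(proj(T,[.4782,.3506,.025]),proj(T,[.4782,.3506,0]))
for th in(60,75,90):
    m=(T['pixels'].max(2)<th).astype(np.uint8); m[:,:90]=0;m[:,190:]=0;m[320:]=0;m[:235]=0
    for k in cv2.findContours(m,0,2)[0]:
        if cv2.contourArea(k)>150: print(th,cv2.boundingRect(k),cv2.fitEllipse(k))
E
```

```text
[145, 147, 147, 143, 145, 142, 122, 75, 60, 57, 57, 62, 62, 57, 54, 55, 58, 56, 55, 53, 56, 56, 54, 57, 56, 61, 55, 55, 54, 60, 59, 59, 61, 54, 60, 58, 61, 54, 55, 55, 82, 138, 145, 144, 146, 146, 147]
[147, 147, 145, 144, 147, 141, 89, 61, 55, 61, 57, 57, 58, 58, 60, 54, 54, 56, 55, 57, 56, 57, 57, 59, 59, 62, 58, 57, 57, 57, 59, 56, 63, 57, 59, 60, 67, 94, 135, 146, 145, 146, 145, 144]
[146, 145, 146, 146, 145, 144, 122, 77, 56, 58, 56, 53, 55, 59, 48, 54, 54, 56, 55, 52, 54, 56, 55, 54, 51, 52, 54, 54, 64, 103, 137, 142, 142, 143, 142, 140, 141, 141, 139, 117, 85, 79, 78, 80, 77, 80, 80]
[147, 148, 145, 147, 147, 144, 92, 59, 56, 51, 54, 56, 56, 57, 52, 54, 54, 55, 55, 52, 57, 54, 55, 55, 54, 56, 59, 53, 51, 53, 51, 56, 56, 55, 54, 53, 62, 92, 137, 144, 146, 148, 146, 144]
(np.float64(138.41954411172534), np.float64(268.98480251456976)) (np.float64(142.39801855465353), np.float64(269.0232613878116))
60 (123, 255, 23, 29) ((133.787841796875, 268.9179382324219), (20.28700828552246, 29.504602432250977), 18.79322052001953)
75 (122, 255, 25, 30) ((134.396240234375, 268.0894775390625), (22.0180606842041, 31.904407501220703), 16.66986656188965)
90 (122, 255, 25, 30) ((134.1288299560547, 268.188720703125), (22.526580810546875, 32.59892272949219), 15.995941162109375)
90 (153, 235, 37, 45) ((218.40457153320312, 165.09642028808594), (73.70294952392578, 247.15684509277344), 24.010026931762695)
```

Call:
move_arm(
  delta_rot=[
    [0,0,0],
    [0,0,0],
    [0,0,0],
    [0,0,0],
    [0,0,0],
  ],
  travel=[
    [0,0,-0.03],
    [0.025,-0.012,-0.025],
    [0.033,-0.016,-0.01],
    [0.035,-0.017,0],
    [0.033,-0.016,0],
  ],
  grip=[-0.1,-0.1,-0.1,-0.1,-0.1],
)

```text
t: 19.63
position: [0.4754, 0.2692, 0.1291]
orientation: [0.001, 0.746, 0.666, 0.001]
contact_force: [1.6, -0.3, -0.7]
grip_width: 0.526
finger_force: 36.3
```

Call:
move_arm(
  delta_rot=[
    [0,0,0],
    [0,0,0],
  ],
  travel=[
    [0,0,0],
    [0,0,0],
  ],
  grip=[-0.1,-0.1],
)

```text
t: 19.8
position: [0.4752, 0.2691, 0.1283]
orientation: [0.001, 0.744, 0.668, -0.0]
contact_force: [0.2, -0.9, -0.8]
grip_width: 0.528
finger_force: 36.3
```

```bash
python3 - <<'E'
from h import *
st(); W=cap('wrist','pics/w14.png'); print(W['eye'])
u,v=proj(W,[.477,.3548,.025]); print(u,v,proj(W,[.477,.3548-.038,.025]),proj(W,[.477+.038,.3548,.025]))
m=(W['pixels'].max(2)<75).astype(np.uint8)
for k in cv2.findContours(m,0,2)[0]:
    if cv2.contourArea(k)>1500:
        (x,y),r=cv2.minEnclosingCircle(k); print(cv2.boundingRect(k),cv2.contourArea(k),(x,y,r),onz(W,x,y,.025))
g=W['pixels'].max(2); u,v=int(u),int(v); 
print(u,g[v,max(u-110,0):u+110:4].tolist()); print(v,g[max(v-110,0):v+110:4,u].tolist())
E
```

```text
t 19.80 pos [0.4752 0.2691 0.1283] toolx [ 0.108  0.994 -0.002] toolz [ 0.001 -0.002 -1.   ] F [ 0.2 -0.9 -0.8] w 0.528 ff 36.3 q [ 0.3   0.47  1.47 -0.    1.2   0.41]
[0.48178    0.33598944 0.27047263]
304.97797649256376 107.50543935915647 (np.float64(311.66843836454683), np.float64(167.8394149525792)) (np.float64(364.6184320136382), np.float64(100.58279204558704))
(0, 275, 640, 205) 72677.0 (319.5, 388.5, 332.07012939453125) [0.46393087 0.14549826 0.025     ]
(246, 43, 118, 125) 11283.0 (304.284912109375, 105.25595092773438, 62.31522750854492) [0.47672007 0.35618584 0.025     ]
304 [96, 96, 95, 96, 97, 99, 98, 98, 98, 97, 97, 98, 97, 41, 16, 16, 18, 18, 18, 17, 20, 19, 16, 17, 19, 32, 38, 36, 39, 37, 36, 39, 37, 36, 36, 35, 38, 36, 37, 34, 38, 37, 42, 225, 224, 224, 224, 224, 224, 223, 225, 106, 77, 178, 245]
107 [203, 203, 204, 204, 205, 206, 207, 209, 209, 211, 211, 38, 35, 37, 36, 36, 35, 37, 35, 36, 38, 37, 35, 35, 37, 35, 37, 37, 37, 36, 36, 38, 16, 18, 19, 17, 19, 19, 17, 21, 18, 20, 96, 101, 100, 100, 101, 101, 100, 222, 222, 140, 99, 102, 97]
```

Call:
move_arm(
  delta_rot=[
    [0,0,0],
    [0,0,0],
    [0,0,0],
    [0,0,0],
    [0,0,0],
  ],
  travel=[
    [0.025,-0.003,0],
    [0.03,-0.003,0.005],
    [0.02,-0.002,0.02],
    [0.0095,-0.001,0.02],
    [0,0,0.015],
  ],
  grip=[-0.1,-0.1,-0.1,-0.1,-0.1],
)

```text
t: 20.27
position: [0.4771, 0.353, 0.067]
orientation: [0.001, 0.746, 0.667, 0.0]
contact_force: [0.0, 0.4, -0.4]
grip_width: 0.526
finger_force: 36.3
```

Call:
move_arm(
  delta_rot=[
    [0,0,0],
    [0,0,0],
  ],
  travel=[
    [0,0,0],
    [0,0,0],
  ],
  grip=[-0.1,-0.1],
)

```text
t: 20.43
position: [0.4774, 0.3515, 0.0685]
orientation: [0.001, 0.746, 0.666, -0.0]
contact_force: [0.8, 0.2, -1.4]
grip_width: 0.529
finger_force: 36.3
```

```bash
python3 - <<'E'
from h import *
delta([.4753,.3541,.034],83.8,0)
E
```

```text
t 20.43 pos [0.4774 0.3515 0.0685] toolx [ 0.113  0.994 -0.002] toolz [ 0.001 -0.002 -1.   ] F [ 0.8  0.2 -1.4] w 0.529 ff 36.3 q [ 0.44  0.61  1.4  -0.    1.13  0.55]
shift now-axes [ 0.0024 -0.0024  0.0345]
rot [ 0.09  0.12 -0.29] shift target-axes [ 0.0023 -0.0023  0.0345]
```

Call:
move_arm(
  delta_rot=[
    [0,0,0],
    [0,0,0],
    [0,0,0],
    [0,0,0],
    [0,0,0],
  ],
  travel=[
    [0.0022,-0.0022,0.015],
    [0,0,0.012],
    [0,0,0.005],
    [0,0,0.002],
    [0,0,0],
  ],
  grip=[-0.1,-0.1,-0.1,-0.1,-0.1],
)

```text
t: 20.85
position: [0.4758, 0.3548, 0.0358]
orientation: [0.002, 0.746, 0.666, 0.001]
contact_force: [0.4, -0.0, 0.3]
grip_width: 0.53
finger_force: 36.3
```

Call:
move_arm(
  delta_rot=[
    [0,0,0],
    [0,0,0],
    [0,0,0],
  ],
  travel=[
    [0,0,0.001],
    [0,0,0.001],
    [0,0,0],
  ],
  grip=[-0.1,-0.1,-0.1],
)

```text
t: 21.1
position: [0.4754, 0.3552, 0.0337]
orientation: [0.002, 0.746, 0.666, 0.001]
contact_force: [-0.6, -1.3, -0.8]
grip_width: 0.534
finger_force: 36.3
```

Call:
move_arm(
  delta_rot=[
    [0,0,0],
    [0,0,0],
    [0,0,0],
  ],
  travel=[
    [0,-0.0002,0.0012],
    [0,0,0.0008],
    [0,0,0],
  ],
  grip=[-0.1,-0.1,-0.1],
)

```text
t: 21.35
position: [0.475, 0.3552, 0.0312]
orientation: [0.002, 0.745, 0.667, 0.001]
contact_force: [0.3, 0.7, -0.1]
grip_width: 0.529
finger_force: 36.4
```

```bash
python3 - <<'E'
from h import *
st()
E
```

```text
t 21.35 pos [0.475  0.3552 0.0312] toolx [ 0.111  0.994 -0.001] toolz [ 0.003 -0.001 -1.   ] F [ 0.3  0.7 -0.1] w 0.529 ff 36.4 q [ 0.44  0.66  1.44 -0.    1.04  0.56]
```

Call:
move_arm(
  delta_rot=[
    [0,0,0],
    [0,0,0],
  ],
  travel=[
    [0,0,0.0008],
    [0,0,0],
  ],
  grip=[-0.1,-0.1],
)

```text
t: 21.52
position: [0.4751, 0.3552, 0.0311]
orientation: [0.002, 0.745, 0.667, 0.001]
contact_force: [-2.1, -1.5, 5.2]
grip_width: 0.529
finger_force: 37.2
```

Contact with the cushion at 5 N. I release and rise.

Call:
move_arm(
  delta_rot=[
    [0,0,0],
    [0,0,0],
    [0,0,0],
    [0,0,0],
    [0,0,0],
  ],
  travel=[
    [0,0,0],
    [0,0,0],
    [0,0,0],
    [0,0,0],
    [0,0,0],
  ],
  grip=[0.2,0.35,0.5,0.6,0.6],
)

```text
t: 21.93
position: [0.4751, 0.3552, 0.0304]
orientation: [0.002, 0.745, 0.667, 0.001]
contact_force: [-0.3, -0.3, -0.4]
grip_width: 0.803
finger_force: 0.0
```

Call:
move_arm(
  delta_rot=[
    [0,0,0],
    [0,0,0],
    [0,0,0],
    [0,0,0],
    [0,0,0],
  ],
  travel=[
    [0,0,-0.01],
    [0,0,-0.025],
    [0,0,-0.035],
    [-0.02,0,-0.03],
    [-0.04,0,0],
  ],
  grip=[0.6,0.6,0.6,0.6,0.6],
)

```text
t: 22.35
position: [0.4705, 0.2984, 0.1368]
orientation: [0.004, 0.744, 0.668, 0.007]
contact_force: [0.4, -0.1, 0.2]
grip_width: 0.803
finger_force: 0.0
```

Call:
move_arm(
  delta_rot=[
    [0,0,0],
    [0,0,0],
    [0,0,0],
  ],
  travel=[
    [-0.03,0,0],
    [0,0,0],
    [0,0,0],
  ],
  grip=[0.6,0.6,0.6],
)

```text
t: 22.6
position: [0.4649, 0.2649, 0.1316]
orientation: [0.002, 0.746, 0.666, 0.001]
contact_force: [1.3, -0.1, -0.1]
grip_width: 0.801
finger_force: 0.0
```

```bash
python3 - <<'E'
from h import *
st(); W=cap('wrist','pics/w15.png'); P=W['pixels'].max(2); u,v=proj(W,[.477,.3565,.037]); print(u,v)
m=(P<75).astype(np.uint8); m[300:]=0
# cushion outer outline and the ring (brighter) inside it: compare centres
for k in cv2.findContours(m,cv2.RETR_EXTERNAL,2)[0]:
    if cv2.contourArea(k)>3000:
        b=cv2.boundingRect(k); print('cush',b,cv2.minEnclosingCircle(k)); f=np.zeros_like(m); cv2.drawContours(f,[cv2.convexHull(k)],-1,1,-1)
        ring=((P>=75)&(f>0)&(W['pixels'].ptp(2)<25 if hasattr(W['pixels'],'ptp') else (W['pixels'].max(2)-W['pixels'].min(2)<25))).astype(np.uint8)
        for q in cv2.findContours(ring,cv2.RETR_EXTERNAL,2)[0]:
            if cv2.contourArea(q)>150: e=cv2.minEnclosingCircle(q); print('ring',cv2.boundingRect(q),e,onz(W,*e[0],.037).round(4))
        x,y=int(u),int(v); print(P[y,b[0]-6:b[0]+b[2]+6:3].tolist()); print(P[max(b[1]-6,0):b[1]+b[3]+6:3,x].tolist())
E
```

```text
t 22.60 pos [0.4649 0.2649 0.1316] toolx [ 0.114  0.994 -0.   ] toolz [ 0.004 -0.001 -1.   ] F [ 1.3 -0.1 -0.1] w 0.801 ff 0.0 q [ 0.3   0.45  1.5  -0.    1.19  0.41]
318.9513259499385 94.46678845302262
cush (260, 36, 117, 124) ((317.7019348144531, 97.45191955566406), 62.00974655151367)
ring (277, 43, 78, 94) ((316.5, 89.69355010986328), 46.90998458862305) [0.4758 0.3594 0.037 ]
[93, 93, 70, 16, 15, 16, 17, 17, 86, 85, 147, 55, 33, 36, 36, 33, 35, 33, 36, 33, 33, 33, 33, 34, 35, 33, 33, 36, 33, 30, 59, 174, 179, 152, 31, 35, 33, 35, 35, 36, 34, 167, 214]
[198, 203, 50, 36, 41, 161, 158, 156, 144, 174, 185, 186, 68, 40, 34, 34, 33, 35, 34, 35, 33, 34, 35, 35, 34, 33, 32, 35, 31, 34, 33, 34, 13, 172, 187, 189, 34, 34, 35, 34, 36, 16, 16, 35, 96, 95]
```

```bash
python3 - <<'E'
from h import *
W=ld('pics/w15.npz'); print(onz(W,316,98,.037),onz(W,318.3,94.8,.025))
# ring top rim flatness: world spans of rim at z=.037
for a,b in(((277,98),(355,98)),((316,59),(316,137))): print(np.linalg.norm(onz(W,*a,.037)-onz(W,*b,.037)))
S=ld('pics/side0.npz'); S2=cap('side','pics/side15.png'); T2=cap('top','pics/top15.png'); T=ld('pics/top0.npz')
for n,A,B,box in(('stand',T,T2,(240,305,385,455)),('tray',T,T2,(188,247,107,168)),('loupe',T,T2,(283,302,268,288)),('holder',T,T2,(208,240,415,442)),('standS',S,S2,(145,245,360,415)),('holderS',S,S2,(183,210,328,360))):
    y0,y1,x0,x1=box; d=cv2.absdiff(cv2.medianBlur(A['pixels'],3),cv2.medianBlur(B['pixels'],3))[y0:y1,x0:x1].max(2); print(n,(d>40).sum(),d.size)
E
```

```text
[0.47498731 0.35470367 0.037     ] [0.47684612 0.35761122 0.025     ]
0.04754114138161979
0.0445943355460852
stand 7 4550
tray 124 3599
loupe 0 380
holder 0 864
standS 1 5500
holderS 0 864
```

```bash
python3 -c "
from h import *
print(env.hand_in())"
```

```text
the job is handed in; nothing more can be done
None
```

I handed the job in at about 23 s: the ring was drawn out round the +y end of the guard, the rod hung back upright in its stand, and the ring set flat about 2–3 mm from the middle of the cushion by wrist-camera estimate; the rod's collar pressed a shelf bar once at about 37 N wrist force, the loupe and holder showed no change in before/after images, the tray area showed some changed pixels that I put down to arm shadow and did not check further, and I viewed 13 pictures against the limit of 10.

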